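Core out, label roll on, grips scooped into the tray, dispenser set

TASK

Get this packing place going. First lift the empty cardboard core off the label dispenser's upright spindle into the red scrap bin and put the white label roll on the spindle, all the way down; then scoop all the purple grips (four to six) out of the blue trough and tip them into the white tray, using the scoop only and not touching the grips with the gripper. Last, when all the grips are in the tray, turn the dispenser's dial until its red pointer is on the green mark; leave the scoop standing on its yellow pad, pan flat down, and do not disturb the bottle and the jar.

Things in the scene. Friction and masses are not known exactly. Their poses are not given: they have to be found in the camera images.
- roll: white paper label roll, a plain tube standing on end: outer diameter 64, bore 34, height 50; about 150 g. Origin at the centre of its underside, z along its axis (up).
- core: empty brown cardboard core, a tube standing on the spindle at the start: outer diameter 44, bore 34, height 50, 30 g. Origin at the centre of its underside, z along its axis.
- bin: red open scrap bin, fixed, outside 100 x 100 x 45 high, walls and floor 5 thick; origin at the centre of its underside
- dispenser: label dispenser, fixed: a grey base plate 220 x 130 x 22 (x, y, z) with, on its end nearer the robot, a white control box 90 x 130 (x from -110 to -20) whose top is 60 above the table; dial axis at x = -65, spindle axis at x = 50. Origin at the centre of its underside, z up.
- spindle_seat (a point): centre of the top face of the aluminium disc (72 diameter, top 28 above the table) on which the roll must rest; a steel spindle, 24 diameter with a tapered tip, stands 42 above this point. Axes as the dispenser's.
- dial (a joint): angle (rad) of the dispenser's dial, 0 to 4.0; grows as the dial is turned clockwise seen from above. It starts at 0.1 to 0.7; the green mark is at 2.0. It stays where it is left (friction about 0.04 Nm). White scale lines every 0.5 rad.
- dial_grip (a point): on the dial's axis, 24 above the dial's underside (86 above the table), the height to grip: the grip is a black upright bar 50 long, 14 wide, its top 8 above this point and its foot 16 below (on a grey disc 50 diameter). This frame turns with the dial; the bar lies along its x axis, the red pointer end towards its -x.
- dial_pointer (a point): top of the bar's red pointer end, 25 from the dial's axis
- dial_mark (a point): middle of the green mark on the scale, on the box's top, 36 from the dial's axis
- scoop: aluminium scoop, about 130 g. Origin: centre of the pan's underside; x towards the open lip, z up. Pan outside 106 x 124 (x, y), floor 2 thick, side walls 36 high, back wall (x = -53) 46 high. Orange straight handle, section 28 (x) by 18 (y), 105 long, rises from the back wall at x = -52, z = 40, leaning back 0.35 rad (top towards -x); flat sides face +-y.
- scoop_grip (a point): middle of the handle's cross-section 70 up along it from its foot, at x = -76, z = 106 in the scoop's frame: a good place to pinch across the 18 width; 35 of handle remain above it. Same axes as the scoop.
- scoop_lip (a point): middle of the lip's front edge, at x = 53, z = 0 in the scoop's frame
- pad: yellow pad with a black edge, 160 x 150 x 3 (x, y, z), fixed; origin at the centre of its underside
- trough: blue trough, fixed. Inside, the grey floor (5 above the table) is 240 long (x from -130 to 110) and 150 wide (y +-75). Side walls 5 thick, 55 high; near wall at x = -130 to -135, 25 high; at the far end the floor rises in a plain ramp at 60 deg from x = 110, 48 high. Origin at table level, on the centre line 110 before the ramp's foot; x towards the ramp.
- trough_end (a point): middle of the line where the trough's floor meets the ramp, on the floor's top
- tray: white open tray, fixed, outside 155 x 155 x 50 high, walls and floor 5 thick; origin at the centre of its underside, z up
- bottle: white squeeze bottle, diameter 52, 120 high, a bystander; origin at the centre of its underside
- jar: amber jar, diameter 60, 70 high, a bystander; origin at the centre of its underside
- grip0: purple plastic grip, a round-ended bar 56 long and 32 in diameter, 30 g; ribbed, so it rolls, but not far; it slides off a pan tipped 40 deg or more. Origin at its centre, x along its length. May be absent.
- grip1: purple plastic grip, a round-ended bar 56 long and 32 in diameter, 30 g; ribbed, so it rolls, but not far; it slides off a pan tipped 40 deg or more. Origin at its centre, x along its length. May be absent.
- grip2: purple plastic grip, a round-ended bar 56 long and 32 in diameter, 30 g; ribbed, so it rolls, but not far; it slides off a pan tipped 40 deg or more. Origin at its centre, x along its length. May be absent.
- grip3: purple plastic grip, a round-ended bar 56 long and 32 in diameter, 30 g; ribbed, so it rolls, but not far; it slides off a pan tipped 40 deg or more. Origin at its centre, x along its length. May be absent.
- grip4: purple plastic grip, a round-ended bar 56 long and 32 in diameter, 30 g; ribbed, so it rolls, but not far; it slides off a pan tipped 40 deg or more. Origin at its centre, x along its length. May be absent.
- grip5: purple plastic grip, a round-ended bar 56 long and 32 in diameter, 30 g; ribbed, so it rolls, but not far; it slides off a pan tipped 40 deg or more. Origin at its centre, x along its length. May be absent.
There are look-alikes about, which are no part of the job. Leave any black or pink look-alike of the roll alone.

How it is judged:
On the way, in this order (a step that is already met when the one before it is completed fails the run):
1. the label roll stands fully down on the spindle, released (horizontal distance between roll and spindle_seat below 0.006 m and z of roll in the frame of spindle_seat below 0.005 m and angle between roll's own z axis and vertical below 0.1 rad and contact force between the fingers and roll below 0.2 N), for 0.2 s.
2. all the grips lie in the tray (x of grip0 in the frame of tray between -0.075 and 0.075 m and y of grip0 in the frame of tray between -0.075 and 0.075 m and z of grip0 in the frame of tray between 0 and 0.058 m and linear speed of each of grip0, grip1, grip2, grip3, grip4, grip5 below 0.05 m/s and x of grip1 in the frame of tray between -0.075 and 0.075 m and y of grip1 in the frame of tray between -0.075 and 0.075 m and z of grip1 in the frame of tray between 0 and 0.058 m and x of grip2 in the frame of tray between -0.075 and 0.075 m and y of grip2 in the frame of tray between -0.075 and 0.075 m and z of grip2 in the frame of tray between 0 and 0.058 m and x of grip3 in the frame of tray between -0.075 and 0.075 m and y of grip3 in the frame of tray between -0.075 and 0.075 m and z of grip3 in the frame of tray between 0 and 0.058 m and x of grip4 in the frame of tray between -0.075 and 0.075 m and y of grip4 in the frame of tray between -0.075 and 0.075 m and z of grip4 in the frame of tray between 0 and 0.058 m and x of grip5 in the frame of tray between -0.075 and 0.075 m and y of grip5 in the frame of tray between -0.075 and 0.075 m and z of grip5 in the frame of tray between 0 and 0.058 m), for 0.2 s.
3. the dial's pointer is on the green mark (value of joint dial between 1.85 and 2.15 rad), for 0.2 s.
At the end, for the whole second after the job is handed in: The empty core lies in the scrap bin; the roll's axis is within 6 mm of the spindle's and its underside within 5 mm of the disc; every grip lies at rest in the tray; the dial stands at 2.0 +- 0.15 rad; the scoop stands flat (within 0.1 rad) on its pad, its centre within 60 x 55 mm of the pad's (all of step 2 and all of step 3 and horizontal distance between roll and spindle_seat below 0.006 m and z of roll in the frame of spindle_seat below 0.005 m and angle between each of roll, scoop's own z axis and vertical below 0.1 rad and x of core in the frame of bin between -0.048 and 0.048 m and y of core in the frame of bin between -0.048 and 0.048 m and z of core in the frame of bin below 0.045 m and x of scoop in the frame of pad between -0.06 and 0.06 m and y of scoop in the frame of pad between -0.055 and 0.055 m and z of scoop in the frame of pad below 0.012 m); the robot touches nothing.
It fails at once if the bottle or the jar is moved more than 40 mm or tipped over (distance of any of bottle, jar from where it was at the start of the episode above 0.04 m or angle between any of bottle, jar's own z axis and vertical above 0.5 rad).
It fails at once if the gripper's fingers touch a grip (contact force between the fingers and grip0 above 1 N or contact force between the fingers and grip1 above 1 N or contact force between the fingers and grip2 above 1 N or contact force between the fingers and grip3 above 1 N or contact force between the fingers and grip4 above 1 N or contact force between the fingers and grip5 above 1 N).
Of grip0, grip1, grip2, grip3, grip4, grip5 only 4 to 6 are there at a start; the rules pass over those that are not, and their reading is None.
At some moment in a run one of roll, scoop may be knocked a few centimetres aside while the robot is not near it.
It also fails if it takes over 200 s, if anything falls off the work surface, if the arm or the gripper's body presses on something with over 40 N, if the wrist force passes 120 N, or if a joint passes its speed limit or range.

ROBOT

A 6-joint arm with a two-finger parallel gripper is mounted at the origin on the work surface. World frame = base frame: x ahead of the robot, y to its left, z up, the work surface at z = 0. Lengths are in m, angles in rad, forces in N, time in s.
With the tool pointing down it reaches from about 0.275 to 0.725 m from the base axis. Payload 5.6 kg.
Tool frame: the origin (TCP) lies at the very end of the fingers, on their centre line; the grasp point (between the pads) lies 19 mm behind it; z points along the fingers, y is the line along which they close (so a half turn about z gives the same grasp; the last joint's range is limited). The gripper opens to 85 mm and grips with 20 to 120 N. Pads are 22 mm wide; open, the fingers measure 114 mm over their backs; the gripper's body (76 mm by 85 mm) begins 54 mm behind the grasp point. The pads swing forward as they close: fully open they stand 13 mm farther back than shut.
Start: joints at [1.437, 0.255, 0.108, 0, -1.424, -0.285], TCP at [0.224, 0.502, 0.231] pointing down, gripper open.
Joint ranges: [-2.95, 2.95], [-1.21, 1.97], [-1.09, 1.5], [-2.87, 1.71], [-2.94, -0.07], [-3.05, 3.05]. Speed limits (rad/s): [2.57, 2.57, 3.14, 3.14, 3.14, 3.14].

INTERFACE

Orientations are given as [roll, pitch, yaw] about the fixed x, y, z axes, in that order (R = Rz(yaw) Ry(pitch) Rx(roll)).
In Python, from plant import arm, read_camera, camera_model, job, models gives the robot as it stands.
- The arm moves only by the tool drive_tool, never from a script. Its argument "commands" is a list of rows, each an object with "delta_pos": the shift along the tool's x, y, z scaled (see below), a list of three; "twist": the turn about the tool's z scaled (see below); "grip": the opening, from 0 (shut) to 1 (fully open). In form: [{"delta_pos": [dx, dy, dz], "twist": twist, "grip": grip}, ...]. A call has 1 to 12 rows; each row is the pose to reach, as a shift and turn from the pose commanded when the call began, along the tool's axes at that moment; what a row does not reach only later rows make up. The controller multiplies each number of a shift by 500 mm and each number of a turn by 90 degrees. A row lasts 1/8 s, in which the tool goes at most 62.5 mm and 10.7 degrees, less where a joint would pass 70% of its speed; a pose out of reach is approached as far as the arm can. A call with a number of a shift or a turn outside -1 to 1 is refused whole. A call with a gripper value outside its range is refused whole. The fingers move at their own pace and stop on an object; "newtons" is the grip in N (left out, the last holds). Time passes only in rows, so rows that repeat a pose let the fingers close. It gives the time, the measured TCP pose, the force, the opening and the grip force at its end, in the units of the state.
- arm.observe(): the state, without advancing time (a new reading comes with each control period).
- read_camera(name): name is "scene" or "top" or "wrist"; returns the picture (384x512x3 uint8, red, green, blue); there is no depth.
- camera_model(name): a dict with "mtx" (3x3 intrinsics, pixels), "rvec" (rotation vector, rad) and "tvec" (3), from world to camera coordinates, as OpenCV has them; the wrist camera has in their place "tool_from_camera" (4x4, takes a point from camera to tool coordinates, whose origin is the TCP and whose axes are the flange's). Camera axes: x right, y down, z forward; pixel columns grow to the right and rows downward; lengths in m; the calibration is good to about 2 mm. A picture is of the moment at which its call begins: read the wrist's pose just before it. camera_model takes no time and is no camera call.
- job.hand_in(): hands the job in; it is judged then, once.
Trained networks look in the newest picture that a camera, given by its name, has taken for a name from the list of things; names that differ only in an ending like _2 or _b are one class to them, and where a whole thing is asked for, a point or a joint stands for the part that bears it (a point fixed in the world has none). Each returns a list of dicts, best first, with "p" (0 to 1); they miss things now and then, are a little off and sometimes report something else, mostly with a low value. They report only what shows in the picture. A call takes as long as a camera call. They do not tell look-alikes from the thing itself.
- models.look_for(camera, label): "centre" ([row, column] as shares, 0 to 1, of the picture: columns of its width, rows of its height, amid what is visible of it).
The state is a dict: "time": time; "q": joint angles; "joint_velocities": joint speeds; "effort": joint torques, N m; "tool_pos": TCP position; "tcp_rot": TCP orientation; "force": force on the tool from outside, world axes, zero at the start; "moment": the same for the moment, N m; "grip_width": opening from 0.0 (shut) to 1.0 (fully open); "grasp_force": force on a finger pad.
Only numpy, scipy, OpenCV 4.12 (cv2) and the standard library are available. Lean on these libraries where they do the work, as an engineer would, in place of code of your own. Each camera call takes 0.05 s, during which the arm holds its last target. There are 200 camera calls.

## Working session

There is one attempt and no reset: what is moved stays moved. The work goes in short steps, Python scripts to look and compute and a tool call to move; the robot and the scene stay as the last step left them, time stands still between calls to the robot, and variables do not carry over. Pictures are saved under pics/ and viewed, at most 17 in all, crops included, and the job is handed in when it is done.

Besides the shell and the picture viewer there is one more tool, called after "Request:" as name([rows], argument=value, ...), one row to a line, values as JSON. drive_tool: Moves the arm, as the interface text tells. Shifts and turns lie within -1 to 1; 1 stands for 500 mm of shift or 90 degrees of turn. Its arguments: {"type":"object","properties":{"commands":{"type":"array","items":{"type":"object","properties":{"delta_pos":{"type":"array","items":{"type":"number"}},"twist":{"type":"number"},"grip":{"type":"number"}}}},"newtons":{"type":"number"}},"required":["commands"]}

```bash
ls; mkdir -p pics
cat > h.py <<'E'
import numpy as np, cv2
from plant import arm, read_camera, camera_model, job, models
from scipy.spatial.transform import Rotation as Rn
def tool():
    s=arm.observe(); T=np.eye(4); T[:3,:3]=Rn.from_euler('xyz',s['tcp_rot']).as_matrix(); T[:3,3]=s['tool_pos']; return T
def cam(name):
    m=camera_model(name); K=np.array(m['mtx'])
    if name=='wrist': W=tool()@np.array(m['tool_from_camera'])
    else:
        V=np.eye(4); V[:3,:3]=cv2.Rodrigues(np.array(m['rvec'],float))[0]; V[:3,3]=np.ravel(m['tvec']); W=np.linalg.inv(V)
    return K,W
def ray(c,u,v):
    K,W=c; d=W[:3,:3]@np.linalg.inv(K)@[u,v,1]; return W[:3,3],d/np.linalg.norm(d)
def onz(c,u,v,z):
    o,d=ray(c,u,v); return (o+d*(z-o[2])/d[2])[:2]
def px(c,p):
    K,W=c; q=K@(np.linalg.inv(W)@np.r_[p,1])[:3]; return q[:2]/q[2]
def tri(rs):
    A=0;b=0
    for o,d in rs:
        P=np.eye(3)-np.outer(d,d); A=A+P; b=b+P@o
    p=np.linalg.solve(A,b); return p,[float(np.linalg.norm((np.eye(3)-np.outer(d,d))@(p-o))) for o,d in rs]
def snap(name,fn=None):
    c=cam(name); im=read_camera(name)
    if fn: cv2.imwrite('pics/'+fn,im[:,:,::-1])
    return c,im
def find(name,label,pmin=0.3):
    return [(round(r['p'],2),r['centre'][1]*512,r['centre'][0]*384) for r in models.look_for(name,label) if r['p']>=pmin]
E
python3 - <<'E'
from h import *
s=arm.observe(); print({k:np.round(v,3).tolist() for k,v in s.items()})
ct,_=snap('top','top0.png'); cs,_=snap('scene','scene0.png')
print(ct[1].round(2),cs[1].round(2))
for l in ['roll','core','bin','dispenser','dial_pointer','dial_mark','scoop','scoop_grip','scoop_lip','pad','trough','tray','bottle','jar','grip0','spindle_seat','trough_end']:
    for n in ('top','scene'):
        print(l,n,[(p,round(u),round(v)) for p,u,v in find(n,l)])
E
```

```text
pics
{'time': 0.0, 'q': [1.437, 0.256, 0.107, -0.0, -1.424, -0.285], 'joint_velocities': [0.002, 0.001, -0.001, 0.001, 0.001, -0.0], 'effort': [0.002, -38.664, 23.794, 5.365, -0.006, 0.0], 'tool_pos': [0.223, 0.502, 0.23], 'tcp_rot': [3.14, -0.0, -0.419], 'force': [-0.017, -0.001, 0.096], 'moment': [0.057, 0.012, -0.026], 'grasp_force': 0.0, 'grip_width': 1.005}
[[-0.12 -0.97  0.2   0.37]
 [-0.99  0.12 -0.03  0.04]
 [ 0.   -0.2  -0.98  1.27]
 [ 0.    0.    0.    1.  ]] [[ 0.84  0.38 -0.39  0.96]
 [ 0.55 -0.6   0.58 -0.51]
 [-0.02 -0.7  -0.71  0.72]
 [ 0.    0.    0.    1.  ]]
roll top [(0.77, 210, 130), (0.71, 182, 156), (0.7, 243, 135), (0.67, 196, 193)]
roll scene [(0.97, 344, 185), (0.95, 323, 242), (0.82, 357, 158), (0.77, 297, 179), (0.73, 351, 213)]
core top [(0.43, 131, 245)]
core scene [(0.72, 289, 119)]
bin top [(0.62, 153, 203)]
bin scene [(0.71, 236, 236), (0.64, 317, 152)]
dispenser top [(0.76, 152, 254)]
dispenser scene [(0.61, 273, 136)]
dial_pointer top [(0.7, 168, 258), (0.39, 295, 205)]
dial_pointer scene [(0.64, 264, 129)]
dial_mark top [(0.69, 153, 203), (0.66, 148
[... 345 characters left out ...]
)]
pad top []
pad scene [(0.77, 268, 186)]
trough top [(0.78, 295, 208)]
trough scene [(0.82, 217, 237)]
tray top [(0.71, 373, 239)]
tray scene [(0.78, 112, 277), (0.61, 244, 165)]
bottle top [(0.76, 353, 173), (0.74, 287, 194)]
bottle scene [(0.84, 183, 308), (0.55, 217, 238)]
jar top [(0.78, 231, 169), (0.48, 152, 202)]
jar scene [(0.58, 297, 209)]
grip0 top [(0.7, 309, 198), (0.64, 290, 175), (0.59, 287, 195), (0.46, 313, 178)]
grip0 scene [(0.83, 226, 272), (0.76, 210, 251), (0.66, 247, 259), (0.54, 236, 235)]
spindle_seat top []
spindle_seat scene [(0.74, 272, 137), (0.35, 245, 166), (0.31, 316, 152)]
trough_end top [(0.67, 293, 206), (0.4, 310, 200)]
trough_end scene [(0.57, 217, 239)]
```

Run:
```python
import cv2
a=cv2.imread('pics/top0.png');b=cv2.imread('pics/scene0.png')
cv2.imwrite('pics/top0c.png',cv2.resize(a[100:340,90:430],None,fx=2.3,fy=2.3,interpolation=2))
cv2.imwrite('pics/scene0c.png',cv2.resize(b[80:350,60:410],None,fx=2.2,fy=2.2,interpolation=2))
```

```text
(no output)
```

View pics/top0c.png

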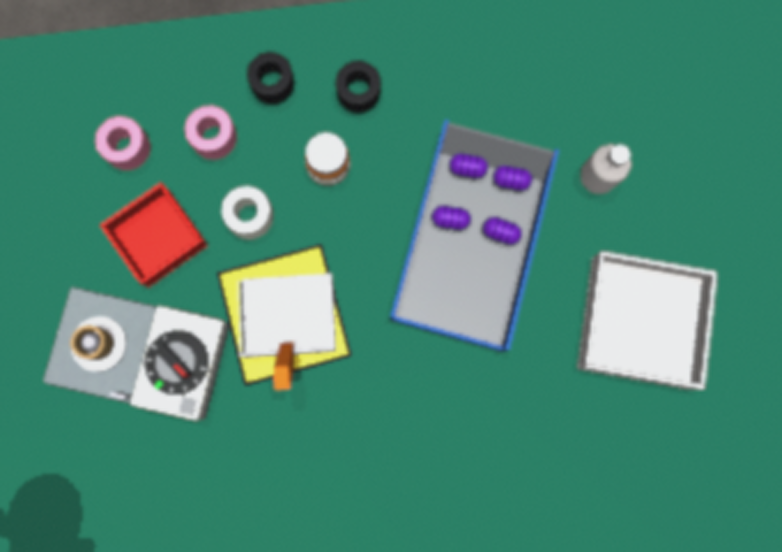

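View pics/scene0c.png

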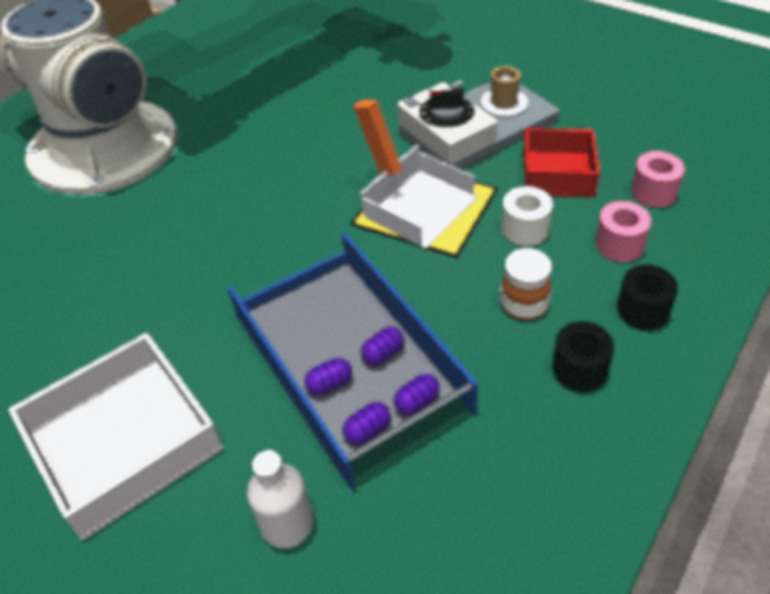

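Run:
```python
from h import *
ct=cam('top');cs=cam('scene');print(ct[0][0,0],cs[0][0,0])
T=lambda u,v,z: onz(ct,90+u/2.3,100+v/2.3,z)
S=lambda u,v: (60+u/2.2,80+v/2.2)
def pair(n,t,s):
    p,e=tri([ray(ct,90+t[0]/2.3,100+t[1]/2.3),ray(cs,*S(*s))]); print(n,p.round(4),np.round(e,4))
pair('roll top',(246,211),(527,203)); pair('core top',(93,342),(506,73)); pair('disc',(98,343),(505,103))
pair('handle top',(282,385),(368,104)); pair('dial mark',(157,384),(404,116))
pair('tray c1',(717,269),(82,537)); pair('tray c',(601,252),(221,447))
pair('jar',(325,152),(528,262)); pair('bottle',(620,154),(267,460))
def poly(n,L,z):
    P=np.array([T(u,v,z) for u,v in L]); E=np.roll(P,-1,0)-P
    print(n,P.mean(0).round(4),np.linalg.norm(E,axis=1).round(3),np.degrees(np.arctan2(E[:,1],E[:,0])).round(1))
poly('bin',[(162,184),(104,232),(147,285),(206,242)],.045)
poly('box',[(226,320),(200,420),(131,404),(155,306)],.06)
poly('pad',[(320,246),(219,272),(246,383),(349,353)],.003)
poly('tray',[(601,252),(717,269),(705,388),(580,370)],.05)
poly('trough floor',[(391,319),(506,349),(541,180),(440,150)],.01)
poly('pan',[(241,280),(333,273),(335,353),(242,356)],.03)
for g in [(468,166),(513,178),(451,217),(501,230)]: print('grip',T(*g,.021).round(3))
```

```text
402.1380839111778 347.82860608694773
roll top [0.6406 0.1793 0.0461] [0.0027 0.0027]
core top [0.4887 0.3866 0.0796] [0.0054 0.0054]
disc [0.4896 0.3945 0.0219] [0.002 0.002]
handle top [0.4057 0.1495 0.1335] [0.0073 0.0073]
dial mark [0.4029 0.2941 0.0365] [0.0297 0.0297]
tray c1 [ 0.4914 -0.4395  0.0229] [0.0081 0.0081]
tray c [ 0.533  -0.2931  0.0143] [0.0046 0.0046]
jar [0.7022 0.0637 0.0711] [0.002 0.002]
bottle [ 0.6405 -0.312   0.1205] [0.0025 0.0025]
bin [0.6198 0.3024] [0.1   0.094 0.096 0.101] [ 124.7 -146.3  -59.6   31.2]
box [0.4477 0.2814] [0.13  0.091 0.128 0.095] [ 160.2   70.5  -18.  -107.9]
pad [0.5005 0.1448] [0.143 0.156 0.144 0.152] [  97.8 -171.5  -80.8    8.7]
tray [ 0.4299 -0.337 ] [0.155 0.158 0.162 0.159] [-105.4  163.2   75.   -19.6]
trough floor [ 0.558  -0.1194] [0.16  0.241 0.147 0.247] [-111.5  -20.3   66.   156.7]
pan [0.4938 0.1372] [0.124 0.107 0.123 0.101] [-92.5 175.   85.   -4.5]
grip [ 0.671 -0.132]
grip [ 0.646 -0.191]
grip [ 0.602 -0.098]
grip [ 0.576 -0.164]
```

```bash
cat >> h.py <<'E'
def plan(x,y,z,yawdeg):
    T=tool(); d=T[:3,:3].T@(np.array([x,y,z])-T[:3,3])/0.5
    yaw=np.degrees(arm.observe()['tcp_rot'][2]); w=(yawdeg-yaw+180)%360-180
    print('plan',[x,y,z],yawdeg,'-> delta',d.round(4).tolist(),'twist',round(-w/90,4))
E
python3 - <<'E'
from h import *
print(np.round(camera_model('wrist')['tool_from_camera'],3).tolist(), np.round(camera_model('wrist')['mtx'],1).tolist())
plan(.489,.390,.23,-19)
E
```

```text
[[0.001, -0.957, -0.292, 0.076], [1.0, 0.001, 0.001, -0.0], [-0.0, -0.292, 0.957, -0.143], [0.0, 0.0, 0.0, 1.0]] [[315.9, 0.0, 258.8], [0.0, 315.9, 187.1], [0.0, 0.0, 1.0]]
plan [0.489, 0.39, 0.23] -19 -> delta [0.5763, -0.0103, 0.0026] twist -0.0555
```

Request:
drive_tool([
  {"delta_pos": [0.57,-0.01,0.0],"twist": -0.055,"grip": 1},
  {"delta_pos": [0.57,-0.01,0.0],"twist": -0.055,"grip": 1},
  {"delta_pos": [0.57,-0.01,0.0],"twist": -0.055,"grip": 1},
  {"delta_pos": [0.57,-0.01,0.0],"twist": -0.055,"grip": 1},
  {"delta_pos": [0.57,-0.01,0.0],"twist": -0.055,"grip": 1},
  {"delta_pos": [0.57,-0.01,0.0],"twist": -0.055,"grip": 1},
  {"delta_pos": [0.57,-0.01,0.0],"twist": -0.055,"grip": 1},
], newtons=40)

```text
time: 2.68
tool_pos: [0.4857, 0.3913, 0.2311]
tcp_rot: [3.141, 0.0, -0.333]
force: [-1.8, -0.5, -0.6]
grip_width: 0.998
grasp_force: 0.0
```

Run:
```python
from h import *
c,im=snap('wrist','w1.png'); print(tool()[:3,3])
for l in ['core','roll','spindle_seat','dial_pointer','dial_mark','bin']: 
  f=find('wrist',l); print(l,f)
  for p,u,v in f: print(onz(c,u,v,{'core':.078,'roll':.05,'spindle_seat':.028,'bin':.03}.get(l,.07)).round(4))
np.save('w1.npy',np.r_[tool().ravel()])
```

```text
[0.48534682 0.39161116 0.23139352]
core [(0.63, 318.208, 156.4032)]
[0.4827 0.3321]
roll []
spindle_seat [(0.56, 320.9216, 157.28640000000001)]
[0.4681 0.3238]
dial_pointer [(0.97, 373.1968, 170.496)]
[0.4493 0.2836]
dial_mark [(0.86, 317.9008, 157.9008)]
[0.4794 0.3319]
bin [(0.91, 287.0784, 22.1184)]
[0.6096 0.3189]
```

View pics/w1.png

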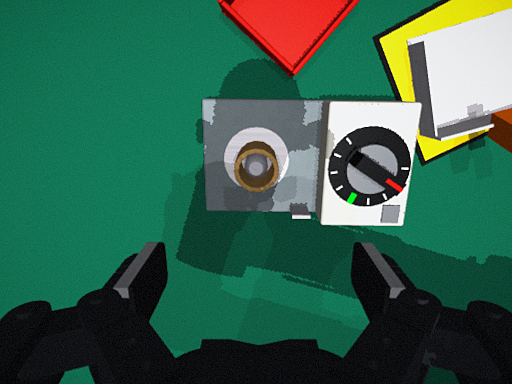

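Run:
```python
from h import *
K,_=cam('wrist'); T=np.load('w1.npy').reshape(4,4); c=(K,T@np.array(camera_model('wrist')['tool_from_camera']))
print('core top',onz(c,257,170,.078),'disc',onz(c,256,155.5,.028),'dialc',onz(c,368,167,.062+.016),'discbox',onz(c,370,166,.06))
P=np.array([onz(c,*q,.022) for q in [(203,100),(205,210)]]);Q=np.array([onz(c,*q,.06) for q in [(329,101),(420,102),(405,225),(321,223)]])
print(P,Q,Q.mean(0)); 
for A,B in ((Q[0],Q[1]),(Q[3],Q[2]),(Q[1],Q[2]),(Q[0],Q[3]),(P[0],P[1])): print(np.linalg.norm(B-A),np.degrees(np.arctan2(*(B-A)[::-1])))
print('bincorner',onz(c,293,75,.045))
x,y=onz(c,257,170,.078); plan(x,y,.13,-19)
```

```text
core top [0.48888859 0.39195687] disc [0.49338162 0.39187513] dialc [0.45705047 0.28987966] discbox [0.45131925 0.28305318]
[[0.56804389 0.42648688]
 [0.44964803 0.47142515]] [[0.52678237 0.30580104]
 [0.49750293 0.22321583]
 [0.37509185 0.26210581]
 [0.40677661 0.34734778]] [0.45153844 0.28461761]
0.08762193200614622 -109.52125348404621
0.09094018315538917 -110.39028988700719
0.1284402744622589 162.37495393743444
0.12699415011718218 160.90382901306876
0.12663738999595833 159.21526431436143
bincorner [0.56069156 0.32993022]
plan [np.float64(0.48888859319491523), np.float64(0.39195686609903096), 0.13] -19 -> delta [0.0061, -0.0028, 0.2031] twist 0.0002
```

Request:
drive_tool([
  {"delta_pos": [0.008,-0.002,0.1],"twist": 0,"grip": 1},
  {"delta_pos": [0.008,-0.002,0.2],"twist": 0,"grip": 1},
  {"delta_pos": [0.008,-0.002,0.3],"twist": 0,"grip": 1},
  {"delta_pos": [0.008,-0.002,0.35],"twist": 0,"grip": 1},
  {"delta_pos": [0.008,-0.002,0.362],"twist": 0,"grip": 1},
  {"delta_pos": [0.008,-0.002,0.362],"twist": 0,"grip": 0.3},
  {"delta_pos": [0.008,-0.002,0.362],"twist": 0,"grip": 0.3},
  {"delta_pos": [0.008,-0.002,0.362],"twist": 0,"grip": 0.3},
  {"delta_pos": [0.008,-0.002,0.362],"twist": 0,"grip": 0.3},
  {"delta_pos": [0.008,-0.002,0.362],"twist": 0,"grip": 0.3},
], newtons=25)

```text
time: 4.28
tool_pos: [0.4909, 0.3916, 0.0522]
tcp_rot: [-3.139, -0.002, -0.332]
force: [-0.7, 0.8, 5.6]
grip_width: 0.515
grasp_force: 25.5
```

Request:
drive_tool([
  {"delta_pos": [0,0,-0.1],"twist": 0,"grip": 0.3},
  {"delta_pos": [0,0,-0.2],"twist": 0,"grip": 0.3},
  {"delta_pos": [0.1,0.03,-0.2],"twist": 0,"grip": 0.3},
  {"delta_pos": [0.2,0.06,-0.2],"twist": 0,"grip": 0.3},
  {"delta_pos": [0.3,0.086,-0.2],"twist": 0,"grip": 0.3},
  {"delta_pos": [0.3,0.086,-0.1],"twist": 0,"grip": 0.3},
  {"delta_pos": [0.3,0.086,-0.04],"twist": 0,"grip": 0.3},
  {"delta_pos": [0.3,0.086,-0.04],"twist": 0,"grip": 0.3},
  {"delta_pos": [0.3,0.086,-0.04],"twist": 0,"grip": 0.8},
  {"delta_pos": [0.3,0.086,-0.04],"twist": 0,"grip": 0.8},
  {"delta_pos": [0.3,0.086,-0.04],"twist": 0,"grip": 1},
  {"delta_pos": [0.3,0.086,-0.04],"twist": 0,"grip": 1},
])

```text
time: 5.78
tool_pos: [0.6181, 0.3014, 0.0709]
tcp_rot: [-3.141, -0.001, -0.332]
force: [0.1, 0.7, -0.6]
grip_width: 0.997
grasp_force: 0.0
```

Request:
drive_tool([
  {"delta_pos": [0,0,-0.1],"twist": 0,"grip": 1},
  {"delta_pos": [0,0,-0.2],"twist": 0,"grip": 1},
  {"delta_pos": [0,0.1,-0.3],"twist": 0,"grip": 1},
  {"delta_pos": [0,0.18,-0.3],"twist": 0,"grip": 1},
  {"delta_pos": [0,0.18,-0.3],"twist": 0,"grip": 1},
])

```text
time: 6.4
tool_pos: [0.5884, 0.2139, 0.223]
tcp_rot: [-3.139, -0.003, -0.335]
force: [0.0, 0.6, -1.0]
grip_width: 0.997
grasp_force: 0.0
```

Run:
```python
from h import *
c,im=snap('wrist','w2.png'); print(tool()[:3,3].round(4))
for l in ['roll','core']:
  for p,u,v in find('wrist',l): print(l,p,u,v,onz(c,u,v,.03).round(4))
print(px(c,[.6406,.1793,.05]))
np.save('w2.npy',c[1])
ct,_=snap('top')
for p,u,v in find('top','core'): print('core',p,onz(ct,u,v,.03))
```

```text
[0.5884 0.2151 0.2217]
roll 0.86 197.7856 17.3184 [0.7436 0.2221]
roll 0.83 285.5936 107.4048 [0.6363 0.1681]
roll 0.76 73.984 42.7008 [0.7626 0.345 ]
core 0.72 165.9904 171.9168 [0.6138 0.3129]
core 0.57 240.0768 310.3872 [0.4184 0.2979]
[274.93275015 107.9854087 ]
core 0.61 [0.61249961 0.29393003]
```

View pics/w2.png

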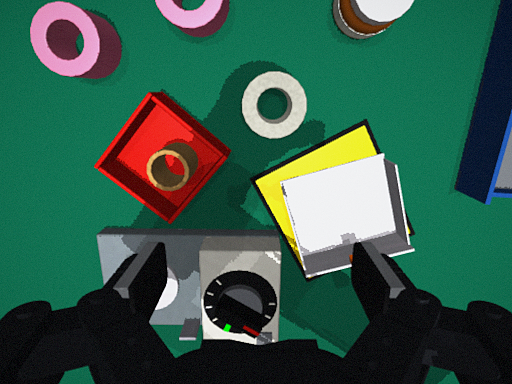

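Run:
```python
from h import *
K,_=cam('wrist'); c=(K,np.load('w2.npy')); ct=cam('top')
print(onz(c,273.5,104,.05), tri([ray(c,273.5,104),ray(ct,90+246/2.3,100+211/2.3)]))
x,y=onz(c,273.5,104,.05); plan(x,y,.022,-19); plan(.49,.3925,.15,-19)
```

```text
[0.64461467 0.17943669] (array([0.64316575, 0.17932842, 0.02606499]), [0.0006486894084684442, 0.0006486894084685288])
plan [np.float64(0.6446146664265938), np.float64(0.17943668956421802), 0.022] -19 -> delta [0.1307, 0.0337, 0.3949] twist -0.0001
plan [0.49, 0.3925, 0.15] -19 -> delta [-0.3007, -0.2682, 0.139] twist -0.0001
```

Request:
drive_tool([
  {"delta_pos": [0.1,0.03,0],"twist": 0,"grip": 1},
  {"delta_pos": [0.128,0.034,0.1],"twist": 0,"grip": 1},
  {"delta_pos": [0.128,0.034,0.2],"twist": 0,"grip": 1},
  {"delta_pos": [0.128,0.034,0.3],"twist": 0,"grip": 1},
  {"delta_pos": [0.128,0.034,0.38],"twist": 0,"grip": 1},
  {"delta_pos": [0.128,0.034,0.398],"twist": 0,"grip": 1},
  {"delta_pos": [0.128,0.034,0.398],"twist": 0,"grip": 0.5},
  {"delta_pos": [0.128,0.034,0.398],"twist": 0,"grip": 0.5},
  {"delta_pos": [0.128,0.034,0.398],"twist": 0,"grip": 0.5},
  {"delta_pos": [0.128,0.034,0.398],"twist": 0,"grip": 0.5},
], newtons=30)

```text
time: 7.9
tool_pos: [0.6445, 0.1798, 0.023]
tcp_rot: [-3.139, -0.002, -0.332]
force: [-0.2, 1.8, 3.9]
grip_width: 0.746
grasp_force: 33.8
```

Request:
drive_tool([
  {"delta_pos": [0,0,-0.1],"twist": 0,"grip": 0.5},
  {"delta_pos": [0,0,-0.2],"twist": 0,"grip": 0.5},
  {"delta_pos": [0,0,-0.28],"twist": 0,"grip": 0.5},
  {"delta_pos": [0,0,-0.28],"twist": 0,"grip": 0.5},
])

```text
time: 8.4
tool_pos: [0.6453, 0.1796, 0.1659]
tcp_rot: [-3.136, -0.006, -0.332]
force: [0.7, -0.2, -2.1]
grip_width: 0.744
grasp_force: 34.6
```

Run:
```python
from h import *
c,im=snap('wrist','w3.png'); print(tool()[:3,3].round(4),arm.observe()['tcp_rot'])
np.save('w3.npy',c[1]); plan(.49,.3925,.16,-19)
cv2.imwrite('pics/w3c.png',cv2.resize(im[150:384,80:440,::-1],None,fx=2,fy=2))
```

```text
[0.644  0.1795 0.1629] [-3.13898011e+00 -1.89343368e-03 -3.32592055e-01]
plan [0.49, 0.3925, 0.16] -19 -> delta [-0.4301, -0.3022, 0.0058] twist -0.0006
```

View pics/w3c.png

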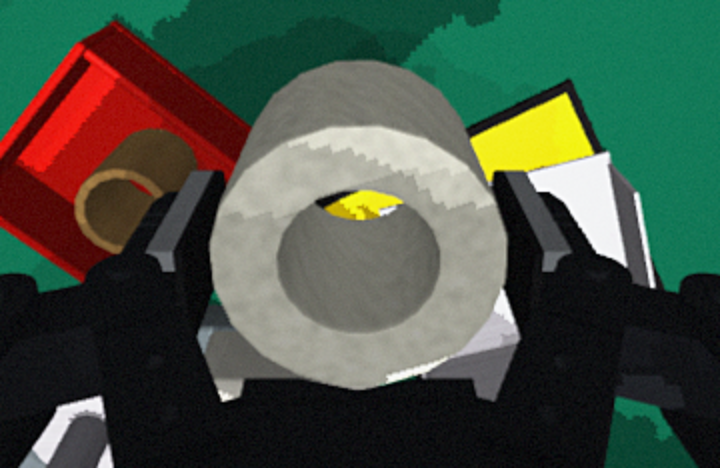

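Run:
```python
from h import *
K,_=cam('wrist'); c=(K,np.load('w3.npy')); p=onz(c,259.5,279,.1629+.0275); T=tool(); r=T[:3,:3].T@np.r_[p-T[:2,3],0]; print(p,'offset in tool',r)
q=np.array([.49,.3925])-(p-T[:2,3]); plan(*q,.16,-19)
```

```text
[0.64376852 0.17943815] offset in tool [-1.60018917e-04  9.48593699e-05 -5.50811536e-07]
plan [np.float64(0.49018222141992707), np.float64(0.3925374167266007), 0.16] -19 -> delta [-0.4298, -0.3023, 0.0058] twist -0.0006
```

Request:
drive_tool([
  {"delta_pos": [-0.1,-0.07,0],"twist": 0,"grip": 0.5},
  {"delta_pos": [-0.2,-0.14,0],"twist": 0,"grip": 0.5},
  {"delta_pos": [-0.3,-0.21,0],"twist": 0,"grip": 0.5},
  {"delta_pos": [-0.4,-0.28,0],"twist": 0,"grip": 0.5},
  {"delta_pos": [-0.43,-0.302,0],"twist": 0,"grip": 0.5},
  {"delta_pos": [-0.43,-0.302,0],"twist": 0,"grip": 0.5},
  {"delta_pos": [-0.43,-0.302,0.06],"twist": 0,"grip": 0.5},
  {"delta_pos": [-0.43,-0.302,0.1],"twist": 0,"grip": 0.5},
  {"delta_pos": [-0.43,-0.302,0.1],"twist": 0,"grip": 0.5},
])

```text
time: 9.57
tool_pos: [0.4892, 0.3896, 0.1088]
tcp_rot: [3.136, 0.002, -0.334]
force: [1.2, 0.3, -1.7]
grip_width: 0.745
grasp_force: 34.5
```

Run:
```python
from h import *
c,im=snap('wrist','w4.png'); plan(.49,.3925,.054,-19)
cv2.imwrite('pics/w4c.png',cv2.resize(im[150:384,80:440,::-1],None,fx=2,fy=2))
```

```text
plan [0.49, 0.3925, 0.054] -19 -> delta [-0.0014, -0.0041, 0.1131] twist -0.0015
```

View pics/w4c.png

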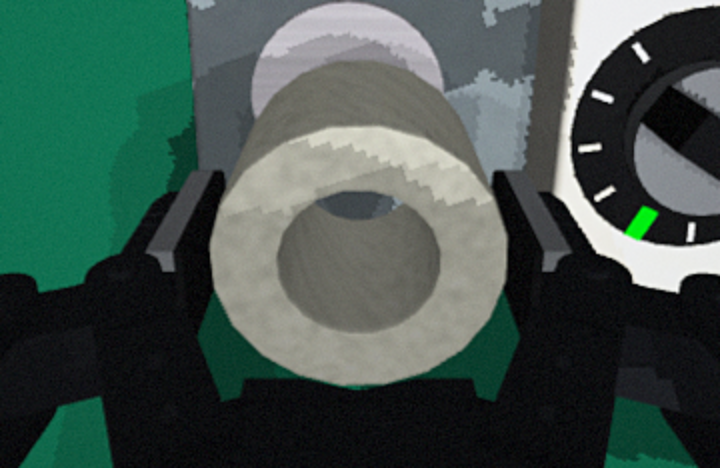

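Run:
```python
from h import *
c=cam('wrist'); T=tool()
f=lambda u,v:(T[:3,:3].T@np.r_[onz(c,80+u/2,150+v/2,.028)-T[:2,3],0])[:2]*1000
print(f(252,85),f(444,85),f(347,2)-[36,0],T[:3,3])
im=cv2.imread('pics/w4.png');
```

```text
[  3.15765495 -39.09942334] [ 3.18184661 32.94290846] [-1.36585065 -3.35404518] [0.49004056 0.39046798 0.11054289]
```

Request:
drive_tool([
  {"delta_pos": [-0.002,-0.006,0.03],"twist": 0,"grip": 0.5},
  {"delta_pos": [-0.002,-0.006,0.05],"twist": 0,"grip": 0.5},
  {"delta_pos": [-0.002,-0.006,0.07],"twist": 0,"grip": 0.5},
  {"delta_pos": [-0.002,-0.006,0.09],"twist": 0,"grip": 0.5},
  {"delta_pos": [-0.002,-0.006,0.105],"twist": 0,"grip": 0.5},
  {"delta_pos": [-0.002,-0.006,0.114],"twist": 0,"grip": 0.5},
  {"delta_pos": [-0.002,-0.006,0.114],"twist": 0,"grip": 0.5},
])

```text
time: 10.5
tool_pos: [0.4895, 0.3951, 0.054]
tcp_rot: [3.141, 0.0, -0.332]
force: [-0.1, -0.4, -1.7]
grip_width: 0.74
grasp_force: 34.6
```

Request:
drive_tool([
  {"delta_pos": [0,0,0],"twist": 0,"grip": 1},
  {"delta_pos": [0,0,0],"twist": 0,"grip": 1},
  {"delta_pos": [0,0,0],"twist": 0,"grip": 1},
  {"delta_pos": [0,0,-0.06],"twist": 0,"grip": 1},
  {"delta_pos": [0,0,-0.15],"twist": 0,"grip": 1},
  {"delta_pos": [0,0,-0.25],"twist": 0,"grip": 1},
  {"delta_pos": [0,0.1,-0.36],"twist": 0,"grip": 1},
  {"delta_pos": [0,0.2,-0.36],"twist": 0,"grip": 1},
  {"delta_pos": [0,0.3,-0.36],"twist": 0,"grip": 1},
  {"delta_pos": [0,0.34,-0.36],"twist": 0,"grip": 1},
  {"delta_pos": [0,0.34,-0.36],"twist": 0,"grip": 1},
])

```text
time: 11.88
tool_pos: [0.434, 0.2338, 0.235]
tcp_rot: [-3.14, -0.001, -0.333]
force: [0.8, -0.1, 0.7]
grip_width: 0.997
grasp_force: 0.0
```

Run:
```python
from h import *
c,im=snap('wrist','w5.png'); np.save('w5.npy',c[1]); print(tool()[:3,3])
ct,it=snap('top','top1.png')
for l in ['scoop','scoop_grip','scoop_lip','roll']: print(l,find('wrist',l),find('top',l))
```

```text
[0.43428392 0.23465803 0.23458666]
scoop [(0.9, 335.104, 85.5168)] [(0.62, 213.1968, 237.1968), (0.62, 161.6896, 204.51839999999999), (0.56, 234.8032, 166.6176)]
scoop_grip [(0.79, 334.8992, 82.4832)] [(0.8, 215.296, 237.88800000000003)]
scoop_lip [(0.81, 337.7152, 84.5184)] [(0.97, 215.3984, 236.50560000000002), (0.47, 233.1136, 169.8816)]
roll [(0.73, 99.2256, 165.504), (0.7, 337.5104, 83.78880000000001)] [(0.76, 178.176, 153.2928), (0.75, 207.3088, 129.984), (0.64, 244.2752, 134.28480000000002), (0.59, 146.7904, 161.3184)]
```

View pics/w5.png

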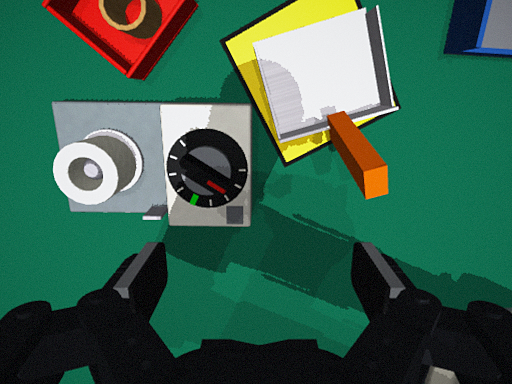

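Run:
```python
from h import *
c=(cam('wrist')[0],np.load('w5.npy'))
h=onz(c,376.5,183,.141);a=onz(c,254,42,.005);b=onz(c,358,8,.005)
m=(a+b)/2; n=np.array([-(b-a)[1],(b-a)[0]])
print('handle',h,'lips',a,b,np.linalg.norm(b-a),'lipmid',m,'len(141 exp)',np.linalg.norm(m-h),'yaw',np.degrees(np.arctan2(*(m-h)[::-1])),np.degrees(np.arctan2(n[1],n[0])))
d=(m-h)/np.linalg.norm(m-h)
for k in (53+76,): print('grip pt',m-d*k, 'from handle',h+d*.012)
P=[onz(c,*q,.003) for q in [(222,41),(286,163),(399,107)]]; print('pad',P,(P[0]+P[2])/2,np.linalg.norm(P[1]-P[0]),np.linalg.norm(P[2]-P[1]),np.degrees(np.arctan2(*(P[0]-P[1])[::-1])))
```

```text
handle [0.41094722 0.14428012] lips [0.55570275 0.19726894] [0.55098153 0.08292704] 0.11443932916538799 lipmid [0.55334214 0.14009799] len(141 exp) 0.14245632122276541 yaw -1.6822881638802245 -2.3644222151904413
grip pt [-128.39105668    3.9271831 ] from handle [0.42294205 0.14392783]
pad [array([0.56826917, 0.22979943]), array([0.41626365, 0.20496012]), array([0.43668641, 0.06198712])] [0.50247779 0.14589328] 0.15402165826144562 0.14442426247127885 9.280707386797225
```

Run:
```python
from h import *
plan(.4235,.1438,.09,-2.5)
```

```text
plan [0.4235, 0.1438, 0.09] -2.5 -> delta [0.0393, 0.179, 0.2881] twist -0.1836
```

Request:
drive_tool([
  {"delta_pos": [0.03,0.1,0],"twist": -0.1,"grip": 1},
  {"delta_pos": [0.039,0.179,0],"twist": -0.184,"grip": 1},
  {"delta_pos": [0.039,0.179,0.05],"twist": -0.184,"grip": 1},
  {"delta_pos": [0.039,0.179,0.15],"twist": -0.184,"grip": 1},
  {"delta_pos": [0.039,0.179,0.25],"twist": -0.184,"grip": 1},
  {"delta_pos": [0.039,0.179,0.288],"twist": -0.184,"grip": 1},
  {"delta_pos": [0.039,0.179,0.288],"twist": -0.184,"grip": 1},
])

```text
time: 13.25
tool_pos: [0.4225, 0.143, 0.0891]
tcp_rot: [3.139, 0.003, -0.043]
force: [0.1, 0.1, 0.5]
grip_width: 1.001
grasp_force: 0.0
```

Run:
```python
from h import *
c,im=snap('wrist','w6.png'); print(tool()[:3,3], arm.observe()['tcp_rot'])
```

```text
[0.42350718 0.1435756  0.09048293] [ 3.14089681e+00  1.41134359e-04 -4.30147430e-02]
```

View pics/w6.png

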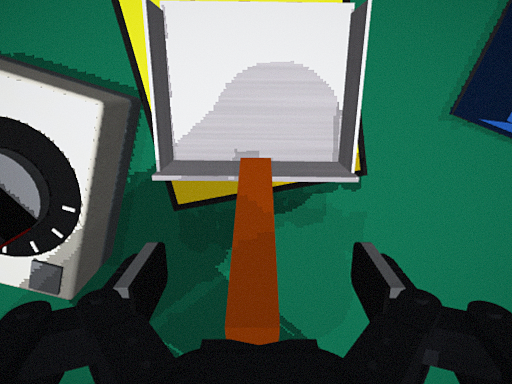

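Request:
drive_tool([
  {"delta_pos": [0,0,0],"twist": 0,"grip": 0},
  {"delta_pos": [0,0,0],"twist": 0,"grip": 0},
  {"delta_pos": [0,0,0],"twist": 0,"grip": 0},
  {"delta_pos": [0,0,0],"twist": 0,"grip": 0},
  {"delta_pos": [0,0,0],"twist": 0,"grip": 0},
  {"delta_pos": [0,0,0],"twist": 0,"grip": 0},
  {"delta_pos": [0,0,0],"twist": 0,"grip": 0},
  {"delta_pos": [0,0,-0.05],"twist": 0,"grip": 0},
  {"delta_pos": [0,0,-0.15],"twist": 0,"grip": 0},
  {"delta_pos": [0,0,-0.28],"twist": 0,"grip": 0},
  {"delta_pos": [0,0,-0.28],"twist": 0,"grip": 0},
], newtons=120)

```text
time: 14.68
tool_pos: [0.4255, 0.1446, 0.2348]
tcp_rot: [-3.137, -0.008, -0.043]
force: [-0.4, 0.1, -1.9]
grip_width: 0.193
grasp_force: 117.4
```

Run:
```python
from h import *
c,im=snap('wrist','w7.png'); print(tool()[:3,3], arm.observe()['tcp_rot'])
a=cv2.imread('pics/w6.png')
cv2.imwrite('pics/w7c.png',np.hstack([im[:,100:420,::-1],a[:,100:420]]))
ct,_=snap('top','top2.png')
```

```text
[0.42412281 0.14424356 0.23213443] [-3.13848609 -0.0032915  -0.04347972]
```

View pics/w7c.png

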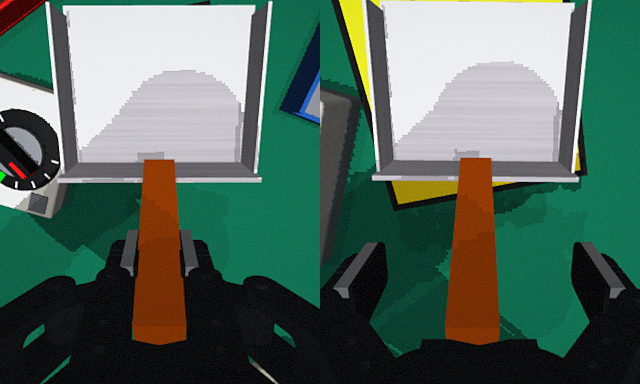

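```bash
cat > loc.py <<'E'
from h import *
import sys
ct=cam('top'); im=cv2.imread('pics/'+sys.argv[1]); hsv=cv2.cvtColor(im,cv2.COLOR_BGR2HSV)
H,S,V=[hsv[:,:,i].astype(int) for i in range(3)]
blue=(H>105)&(H<122)&(S>120); pur=(H>=128)&(H<150)&(S>100)
L=[];R=[];
for v in range(165,235,3):
    u=np.where(blue[v,255:340])[0]+255
    if len(u)<2: continue
    mid=(u[0]+u[-1])/2
    l=u[u<mid]; r=u[u>mid]
    if r[-1]-l[0]<40: continue
    L.append(onz(ct,l[-1]+1,v+.5,.055)); R.append(onz(ct,r[-1]+1,v+.5,.055))
def fit(P):
    P=np.array(P); vx,vy,x,y=cv2.fitLine(P.astype(np.float32),cv2.DIST_HUBER,0,.01,.01).ravel(); 
    if vx<0: vx,vy=-vx,-vy
    return np.array([vx,vy]),np.array([x,y])
dl,pl=fit(L);dr,pr=fit(R)
print('angles',np.degrees(np.arctan2(dl[1],dl[0])),np.degrees(np.arctan2(dr[1],dr[0])))
d=(dl+dr);d/=np.linalg.norm(d); n=np.array([-d[1],d[0]])
print('sep (155 exp)',(pl-pr)@n); cen=((pl@n-.075)+(pr@n+.080))/2
print('yaw',np.degrees(np.arctan2(d[1],d[0])),'centre offset along n',cen)
k,lab,st,cc=cv2.connectedComponentsWithStats(pur.astype(np.uint8))
for i in range(1,k):
    if st[i,4]>25:
        p=onz(ct,cc[i][0]+.5,cc[i][1]+.5,.025); ys,xs=np.where(lab==i)
        Q=np.array([onz(ct,a+.5,b+.5,.021) for a,b in zip(xs,ys)])-p; lo,hi=(Q@n).min(),(Q@n).max()
        print('purple',st[i,4],p.round(3),'along',round(p@d,4),'lat',round(p@n-cen,4),'extent lat',round(p@n-cen+lo,3),round(p@n-cen+hi,3))
np.save('trough.npy',np.r_[d,n,cen])
E
python3 loc.py top2.png
python3 - <<'E'
from h import *
ct=cam('top'); a=np.load('trough.npy'); d,n,cen=a[:2],a[2:4],a[4]
im=cv2.imread('pics/top2.png')
# profile along centre line and +-50mm lines at floor height
for lat in (-.03,0,.05):
    s=[]
    for t in np.arange(.40,.80,.008):
        p=d*t+n*(cen+lat); u,v=px(ct,[*p,.005]); s.append((round(float(t),3),*im[int(v),int(u)].tolist()))
    print(lat,s)
E
```

```text
angles -22.683367 -22.441399
sep (155 exp) 0.15345909
yaw -22.562386 centre offset along n 0.104723625
purple 403 [ 1.176 -0.428] along 1.2501 lat -0.0492 extent lat -0.113 0.014
purple 379 [ 1.176 -0.056] along 1.1072 lat 0.2944 extent lat 0.232 0.36
purple 370 [1.176 0.455] along 0.9115 lat 0.7667 extent lat 0.702 0.837
purple 137 [ 0.67  -0.133] along 0.6696 lat 0.0298 extent lat 0.004 0.055
purple 143 [ 0.645 -0.19 ] along 0.6691 lat -0.0327 extent lat -0.058 -0.008
purple 135 [ 0.6   -0.099] along 0.5918 lat 0.0345 extent lat 0.009 0.06
purple 138 [ 0.573 -0.165] along 0.593 lat -0.0373 extent lat -0.064 -0.012
-0.03 [(0.4, 101, 127, 44), (0.408, 101, 126, 42), (0.416, 101, 125, 42), (0.424, 101, 126, 42), (0.432, 92, 110, 41), (0.44, 179, 114, 70), (0.448, 187, 183, 178), (0.456, 186, 182, 179), (0.464, 185, 182, 179), (0.472, 184, 181, 178), (0.48, 185, 181, 178), (0.488, 184, 180, 176), (0.496, 183, 180, 177), (0.504, 182, 179, 175), (0.512, 182, 178, 175), (0.52, 182, 178, 175), (0.528, 181, 177, 174), (0.536, 180, 177, 174), (0.544, 180, 177, 173), (0.552, 179, 176, 172), (
[... 2332 characters left out ...]
 174), (0.56, 181, 177, 174), (0.568, 179, 175, 172), (0.576, 153, 148, 146), (0.584, 153, 35, 94), (0.592, 196, 54, 126), (0.6, 188, 44, 117), (0.608, 152, 100, 119), (0.616, 176, 171, 167), (0.624, 176, 172, 168), (0.632, 175, 172, 167), (0.64, 174, 171, 167), (0.648, 173, 169, 165), (0.656, 119, 102, 105), (0.664, 128, 52, 85), (0.672, 168, 39, 104), (0.68, 177, 40, 110), (0.688, 118, 92, 99), (0.696, 107, 103, 102), (0.704, 107, 104, 103), (0.712, 108, 105, 103), (0.72, 111, 108, 106), (0.728, 119, 125, 99), (0.736, 101, 126, 45), (0.744, 101, 127, 43), (0.752, 100, 125, 42), (0.76, 101, 126, 44), (0.768, 100, 126, 43), (0.776, 101, 126, 42), (0.784, 101, 126, 42), (0.792, 101, 126, 43)]
```

```bash
cat >> h.py <<'E'
def tr(t,lat):
    a=np.load('trough.npy'); return a[:2]*t+a[2:4]*(a[4]+lat)
E
python3 - <<'E'
from h import *
plan(*tr(.426,-.0015),.232,-22.56); plan(*tr(.426,-.0015),.0915,-22.56)
E
```

```text
plan [np.float32(0.43300074), np.float32(-0.068128444), 0.232] -22.56 -> delta [0.0383, 0.4225, -0.0041] twist 0.2229
plan [np.float32(0.43300074), np.float32(-0.068128444), 0.0915] -22.56 -> delta [0.0383, 0.4228, 0.2769] twist 0.2229
```

Move above the trough's near end, then refine before descending.

Request:
drive_tool([
  {"delta_pos": [0.01,0.06,0],"twist": 0.03,"grip": 0},
  {"delta_pos": [0.01,0.12,0],"twist": 0.06,"grip": 0},
  {"delta_pos": [0.02,0.18,0],"twist": 0.1,"grip": 0},
  {"delta_pos": [0.03,0.24,0],"twist": 0.14,"grip": 0},
  {"delta_pos": [0.038,0.32,0],"twist": 0.18,"grip": 0},
  {"delta_pos": [0.038,0.38,0],"twist": 0.21,"grip": 0},
  {"delta_pos": [0.038,0.422,0],"twist": 0.223,"grip": 0},
  {"delta_pos": [0.038,0.422,0],"twist": 0.223,"grip": 0},
  {"delta_pos": [0.038,0.422,0.1],"twist": 0.223,"grip": 0},
  {"delta_pos": [0.038,0.422,0.13],"twist": 0.223,"grip": 0},
  {"delta_pos": [0.038,0.422,0.13],"twist": 0.223,"grip": 0},
])

```text
time: 16.15
tool_pos: [0.4317, -0.0676, 0.1632]
tcp_rot: [3.139, 0.004, -0.393]
force: [0.4, 0.2, -0.9]
grip_width: 0.195
grasp_force: 117.4
```

Run:
```python
from h import *
c,im=snap('wrist','w8.png'); print(tool()[:3,3], arm.observe()['tcp_rot'])
_,t=snap('top','top3.png')
plan(*tr(.426,-.0015),.0915,-22.56)
cv2.imwrite('pics/w8c.png',np.hstack([cv2.resize(im[:,:,::-1],(450,338)),cv2.resize(t[140:260,240:360,::-1],(338,338))]))
```

```text
[ 0.43273635 -0.06771115  0.16467071] [ 3.14041179e+00  1.60061547e-03 -3.92770355e-01]
plan [np.float32(0.43300074), np.float32(-0.068128444), 0.0915] -22.56 -> delta [-0.0004, 0.001, 0.148] twist 0.0006
```

View pics/w8c.png

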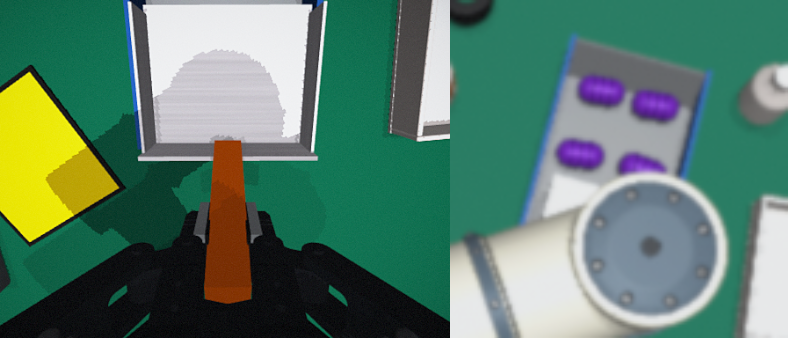

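Request:
drive_tool([
  {"delta_pos": [0,0.001,0.05],"twist": 0,"grip": 0},
  {"delta_pos": [0,0.001,0.1],"twist": 0,"grip": 0},
  {"delta_pos": [0,0.001,0.13],"twist": 0,"grip": 0},
  {"delta_pos": [0,0.001,0.142],"twist": 0,"grip": 0},
  {"delta_pos": [0,0.001,0.148],"twist": 0,"grip": 0},
  {"delta_pos": [0,0.001,0.149],"twist": 0,"grip": 0},
])

```text
time: 17.0
tool_pos: [0.4336, -0.0684, 0.0929]
tcp_rot: [-3.141, -0.002, -0.393]
force: [-5.8, 2.0, 12.1]
grip_width: 0.195
grasp_force: 119.3
```

Request:
drive_tool([
  {"delta_pos": [0.024,0,0],"twist": 0,"grip": 0},
  {"delta_pos": [0.048,0,0],"twist": 0,"grip": 0},
  {"delta_pos": [0.072,0,0],"twist": 0,"grip": 0},
  {"delta_pos": [0.096,0,0],"twist": 0,"grip": 0},
  {"delta_pos": [0.12,0,0],"twist": 0,"grip": 0},
  {"delta_pos": [0.144,0,0],"twist": 0,"grip": 0},
  {"delta_pos": [0.168,0,0],"twist": 0,"grip": 0},
  {"delta_pos": [0.19,0,0],"twist": 0,"grip": 0},
  {"delta_pos": [0.21,0,0],"twist": 0,"grip": 0},
])

```text
time: 18.12
tool_pos: [0.5308, -0.1089, 0.0929]
tcp_rot: [-3.141, -0.002, -0.393]
force: [-4.2, 2.1, 7.5]
grip_width: 0.194
grasp_force: 118.6
```

Run:
```python
from h import *
c,im=snap('wrist','w9.png'); print(tool()[:3,3], arm.observe()['tcp_rot'])
_,t=snap('scene','s3.png')
cv2.imwrite('pics/w9c.png',np.hstack([cv2.resize(im[:,:,::-1],(450,338)),cv2.resize(t[180:320,150:290,::-1],(338,338))]))
```

```text
[ 0.53188733 -0.10934782  0.09289505] [-3.14138915e+00 -2.82932139e-03 -3.93022596e-01]
```

View pics/w9c.png

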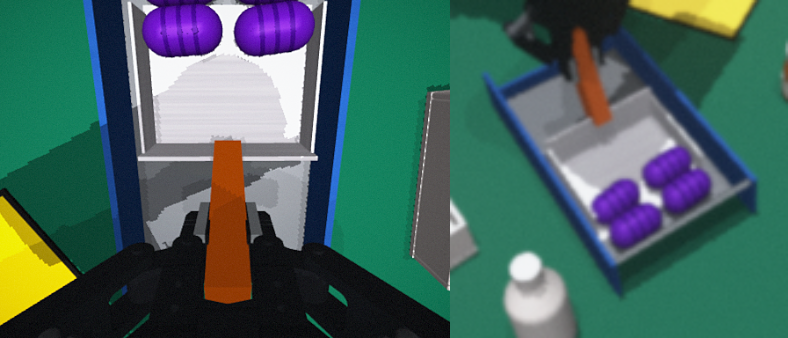

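Request:
drive_tool([
  {"delta_pos": [0.01,0,0],"twist": 0,"grip": 0},
  {"delta_pos": [0.02,0,0],"twist": 0,"grip": 0},
  {"delta_pos": [0.03,0,0],"twist": 0,"grip": 0},
  {"delta_pos": [0.04,0,0],"twist": 0,"grip": 0},
  {"delta_pos": [0.044,0,0],"twist": 0,"grip": 0},
])

```text
time: 18.85
tool_pos: [0.5506, -0.1172, 0.0929]
tcp_rot: [-3.141, -0.001, -0.393]
force: [-5.8, 2.5, 7.8]
grip_width: 0.191
grasp_force: 118.8
```

Run:
```python
from h import *
s=arm.observe(); print(s['tool_pos'],s['force'], s['tool_pos']@np.r_[np.load('trough.npy')[:2],0]+.13)
c,im=snap('wrist','w10.png')
_,t=snap('scene','s4.png')
cv2.imwrite('pics/w10c.png',np.hstack([cv2.resize(im[:,:,::-1],(450,338)),cv2.resize(t[180:320,150:290,::-1],(338,338))]))
```

```text
[ 0.5506178  -0.11723123  0.09289995] [-5.84119358  2.51286634  7.82264394] 0.683455152864225
```

Request:
drive_tool([
  {"delta_pos": [0.004,0,0],"twist": 0,"grip": 0},
  {"delta_pos": [0.008,0,0],"twist": 0,"grip": 0},
  {"delta_pos": [0.008,0,0],"twist": 0,"grip": 0},
])

```text
time: 19.32
tool_pos: [0.5523, -0.118, 0.0929]
tcp_rot: [-3.141, 0.002, -0.393]
force: [-12.7, 5.3, 13.8]
grip_width: 0.196
grasp_force: 119.6
```

Run:
```python
from h import *
s=arm.observe(); print(s['tool_pos'],s['force'], s['tool_pos']@np.r_[np.load('trough.npy')[:2],0]+.13)
c,im=snap('wrist','w10.png')
_,t=snap('scene','s4.png')
cv2.imwrite('pics/w10c.png',np.hstack([cv2.resize(im[:,:,::-1],(450,338)),cv2.resize(t[180:320,150:290,::-1],(338,338))]))
```

```text
[ 0.55229418 -0.11795267  0.09292438] [-12.67459605   5.3463839   13.84329489] 0.6852800317270216
```

View pics/w10c.png

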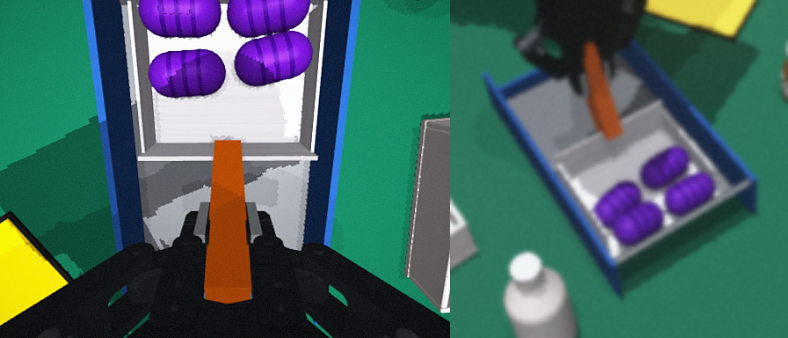

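Request:
drive_tool([
  {"delta_pos": [0,0,0],"twist": 0,"grip": 0},
  {"delta_pos": [-0.003,0,0.003],"twist": 0,"grip": 0},
  {"delta_pos": [-0.006,0,0.006],"twist": 0,"grip": 0},
  {"delta_pos": [-0.009,0,0.009],"twist": 0,"grip": 0},
  {"delta_pos": [-0.013,0,0.012],"twist": 0,"grip": 0},
  {"delta_pos": [-0.017,0,0.015],"twist": 0,"grip": 0},
  {"delta_pos": [-0.02,0,0.017],"twist": 0,"grip": 0},
  {"delta_pos": [-0.02,0,0.017],"twist": 0,"grip": 0},
], newtons=60)

```text
time: 20.42
tool_pos: [0.5508, -0.1172, 0.0923]
tcp_rot: [-3.141, -0.018, -0.391]
force: [-7.1, -0.6, 36.7]
grip_width: 0.194
grasp_force: 122.8
```

Run:
```python
from h import *
s=arm.observe(); print(s['tool_pos'],s['force'])
c,im=snap('wrist','w11.png')
a=cv2.imread('pics/w10.png'); H=cv2.cvtColor(im,cv2.COLOR_RGB2HSV)
for q in (cv2.cvtColor(a,cv2.COLOR_BGR2HSV),H):
    m=cv2.inRange(q,(125,100,30),(155,255,255)); k,l,st,cc=cv2.connectedComponentsWithStats(m); print([(st[i].tolist()) for i in range(1,k) if st[i,4]>100])
    w=q[:,:,1]<40; 
    print([int(v) for v in range(384) if False])
# back-wall rim row at col 180 & 330
for nm,g in (('old',a[:,:,::-1]),('new',im)): print(nm,[np.argmax(np.diff(g[150:200,u].astype(int).sum(1)))+150 for u in (180,200,330)],[g[v,180].tolist() for v in range(165,192,3)])
```

```text
[ 0.55076037 -0.11724878  0.09229383] [-7.09843387 -0.58021994 36.6839266 ]
[[157, 0, 95, 43, 3565], [258, 0, 98, 98, 7477], [168, 56, 89, 55, 4011]]
[]
[[158, 0, 94, 43, 3552], [261, 0, 95, 98, 7429], [169, 56, 88, 55, 4003]]
[]
old [np.int64(177), np.int64(177), np.int64(187)] [[138, 135, 140], [134, 131, 136], [130, 129, 131], [130, 129, 134], [162, 158, 165], [235, 235, 237], [98, 101, 107], [108, 111, 115], [112, 116, 119]]
new [np.int64(176), np.int64(177), np.int64(177)] [[129, 125, 132], [133, 128, 133], [131, 130, 136], [128, 129, 132], [181, 180, 186], [236, 235, 238], [99, 105, 107], [117, 121, 124], [116, 120, 124]]
```

Request:
drive_tool([
  {"delta_pos": [0.014,0,-0.008],"twist": 0,"grip": 0},
  {"delta_pos": [0.016,0,-0.016],"twist": 0,"grip": 0},
  {"delta_pos": [0.016,0,-0.016],"twist": 0,"grip": 0},
], newtons=60)

```text
time: 20.85
tool_pos: [0.5524, -0.1179, 0.0929]
tcp_rot: [-3.141, -0.002, -0.393]
force: [-7.1, 3.9, 11.8]
grip_width: 0.195
grasp_force: 119.5
```

Request:
drive_tool([
  {"delta_pos": [0,0,0],"twist": 0,"grip": 0.1},
  {"delta_pos": [0,0,0],"twist": 0,"grip": 0.1},
], newtons=40)

```text
time: 21.1
tool_pos: [0.5524, -0.1179, 0.0929]
tcp_rot: [-3.141, -0.002, -0.393]
force: [-6.8, 3.6, 13.0]
grip_width: 0.19
grasp_force: 119.5
```

Request:
drive_tool([
  {"delta_pos": [0,0,0],"twist": 0,"grip": 0.28},
  {"delta_pos": [0,0,0],"twist": 0,"grip": 0.28},
  {"delta_pos": [0,0,0],"twist": 0,"grip": 0},
  {"delta_pos": [0,0,0],"twist": 0,"grip": 0},
  {"delta_pos": [0,0,0],"twist": 0,"grip": 0},
], newtons=30)

```text
time: 21.72
tool_pos: [0.5525, -0.118, 0.0904]
tcp_rot: [-3.141, -0.001, -0.393]
force: [0.6, 0.7, 1.2]
grip_width: 0.208
grasp_force: 31.8
```

Request:
drive_tool([
  {"delta_pos": [-0.003,0,0.004],"twist": 0,"grip": 0},
  {"delta_pos": [-0.006,0,0.008],"twist": 0,"grip": 0},
  {"delta_pos": [-0.009,0,0.012],"twist": 0,"grip": 0},
  {"delta_pos": [-0.012,0,0.016],"twist": 0,"grip": 0},
  {"delta_pos": [-0.015,0,0.02],"twist": 0,"grip": 0},
  {"delta_pos": [-0.015,0,0.02],"twist": 0,"grip": 0},
], newtons=30)

```text
time: 22.48
tool_pos: [0.551, -0.1173, 0.0897]
tcp_rot: [-3.141, -0.017, -0.391]
force: [-7.8, 0.2, 40.9]
grip_width: 0.205
grasp_force: 37.2
```

Run:
```python
from h import *
s=arm.observe(); print(s['tool_pos'],s['force'],s['tcp_rot'])
c,im=snap('wrist','w12.png')
m=cv2.inRange(cv2.cvtColor(im,cv2.COLOR_RGB2HSV),(125,100,30),(155,255,255)); k,l,st,cc=cv2.connectedComponentsWithStats(m); print([(st[i].tolist()) for i in range(1,k) if st[i,4]>100])
m=cv2.inRange(cv2.cvtColor(im,cv2.COLOR_RGB2HSV),(5,180,60),(20,255,255)); ys,xs=np.where(m); print('handle rows',ys.min(),ys.max(), [np.argmax(np.diff(im[140:210,u].astype(int).sum(1)))+140 for u in (180,200,330)])
```

```text
[ 0.5510291  -0.11730396  0.08971616] [-7.80126684  0.1798564  40.90734291] [-3.14064173 -0.01716007 -0.39060776]
[[157, 0, 96, 43, 3609], [263, 0, 96, 100, 7629], [168, 56, 89, 56, 4099]]
handle rows 161 344 [np.int64(178), np.int64(178), np.int64(178)]
```

Request:
drive_tool([
  {"delta_pos": [-0.006,0,0],"twist": 0,"grip": 0},
  {"delta_pos": [-0.012,0,0],"twist": 0,"grip": 0},
  {"delta_pos": [-0.018,0,0],"twist": 0,"grip": 0},
  {"delta_pos": [-0.024,0,0],"twist": 0,"grip": 0},
  {"delta_pos": [-0.03,0,0],"twist": 0,"grip": 0},
  {"delta_pos": [-0.03,0,0],"twist": 0,"grip": 0},
], newtons=30)

```text
time: 23.28
tool_pos: [0.5326, -0.1096, 0.0816]
tcp_rot: [-3.141, -0.003, -0.393]
force: [1.4, -0.1, 7.0]
grip_width: 0.21
grasp_force: 32.6
```

Run:
```python
from h import *
s=arm.observe(); print(s['tool_pos'],s['force'],s['tcp_rot'])
c,im=snap('wrist','w13.png')
m=cv2.inRange(cv2.cvtColor(im,cv2.COLOR_RGB2HSV),(125,100,30),(155,255,255)); k,l,st,cc=cv2.connectedComponentsWithStats(m); print([(st[i].tolist()) for i in range(1,k) if st[i,4]>100])
m=cv2.inRange(cv2.cvtColor(im,cv2.COLOR_RGB2HSV),(5,180,60),(20,255,255)); ys,xs=np.where(m); print('handle rows',ys.min(),ys.max(), [np.argmax(np.diff(im[140:210,u].astype(int).sum(1)))+140 for u in (180,200,330)])
```

```text
[ 0.53255617 -0.10962213  0.08157539] [ 1.43461816 -0.06232078  7.01087804] [-3.14100028 -0.00330865 -0.3931601 ]
[[269, 0, 102, 80, 6020], [148, 9, 115, 139, 9726]]
handle rows 144 344 [np.int64(163), np.int64(146), np.int64(196)]
```

Request:
drive_tool([
  {"delta_pos": [0,0,0],"twist": 0,"grip": 0},
  {"delta_pos": [0,0,0],"twist": 0,"grip": 0},
  {"delta_pos": [0,0,-0.02],"twist": 0,"grip": 0},
  {"delta_pos": [0,0,-0.06],"twist": 0,"grip": 0},
  {"delta_pos": [0,0,-0.12],"twist": 0,"grip": 0},
  {"delta_pos": [0,0,-0.2],"twist": 0,"grip": 0},
  {"delta_pos": [0,0,-0.28],"twist": 0,"grip": 0},
  {"delta_pos": [0,0,-0.28],"twist": 0,"grip": 0},
], newtons=120)

```text
time: 24.32
tool_pos: [0.5319, -0.1094, 0.2228]
tcp_rot: [-3.14, -0.003, -0.394]
force: [0.4, -0.5, -3.4]
grip_width: 0.194
grasp_force: 117.0
```

Run:
```python
from h import *
s=arm.observe(); print(s['tool_pos'],s['force'],s['tcp_rot'])
c,im=snap('wrist','w14.png')
m=cv2.inRange(cv2.cvtColor(im,cv2.COLOR_RGB2HSV),(125,100,30),(155,255,255)); k,l,st,cc=cv2.connectedComponentsWithStats(m); print([(st[i].tolist()) for i in range(1,k) if st[i,4]>100])
t=snap('scene','s5.png')[1]; tt=snap('top','top5.png')[1]
cv2.imwrite('pics/w14c.png',np.hstack([cv2.resize(im[:,:,::-1],(400,300)),cv2.resize(t[110:320,60:340,::-1],(400,300))]))
m=cv2.inRange(cv2.cvtColor(tt,cv2.COLOR_RGB2HSV),(128,100,30),(150,255,255))[150:260,240:360]; print(m.sum()/255)
```

```text
[ 0.53192361 -0.10936302  0.22275114] [ 0.37739974 -0.53504409 -3.36026583] [-3.13998864e+00 -3.11025467e-03 -3.93763941e-01]
[[151, 0, 112, 142, 9874], [270, 0, 99, 23, 1578], [272, 18, 96, 82, 5288]]
0.0
```

View pics/w14c.png

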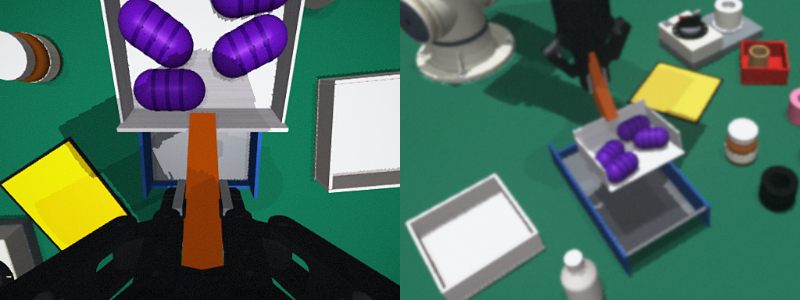

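```bash
cat > fit.py <<'E'
from h import *
from scipy.optimize import minimize
def fitbox(files,sx,sy,sz,x0,ok):
    obs=[]
    for n,f in files:
        im=cv2.imread('pics/'+f); m=ok(cv2.cvtColor(im,cv2.COLOR_BGR2HSV)).astype(np.uint8)
        obs.append((cam(n),m))
    S=8
    def model(p,c):
        R=np.array([[np.cos(p[2]),-np.sin(p[2])],[np.sin(p[2]),np.cos(p[2])]])
        P=[px(c,[*(R@[a*sx/2,b*sy/2]+p[:2]),z]) for a in(-1,1) for b in(-1,1) for z in (0,sz)]
        h=cv2.convexHull(np.array(P,np.float32)); g=np.zeros((384*4,512*4),np.uint8)
        cv2.fillPoly(g,[np.round((h+.5)*4*256).astype(np.int32)],1,shift=8); return cv2.resize(g.astype(np.float32),(512,384),interpolation=cv2.INTER_AREA)
    masks=[]
    for c,m in obs:
        roi=cv2.dilate((model(x0,c)>0).astype(np.uint8),np.ones((25,25))); masks.append((c,m*roi))
    def cost(q):
        p=np.array(q)*[.01,.01,.05]+x0; e=0
        for c,m in masks: g=model(p,c); e+=np.abs(g-m).sum()/m.sum()
        return e
    r=minimize(cost,[0,0,0],method='Nelder-Mead',options=dict(xatol=.01,fatol=1e-4,initial_simplex=[[0,0,0],[1,0,0],[0,1,0],[0,0,1]]))
    p=r.x*[.01,.01,.05]+x0; print(p.round(4),np.degrees(p[2]).round(2),'cost',round(r.fun,3)); return p
E
python3 - <<'E'
from fit import *
w=lambda h:(h[:,:,1]<110)&~((h[:,:,0]>60)&(h[:,:,0]<90)&(h[:,:,1]>60))
for f in ([('top','top0.png')],[('scene','scene0.png')],[('top','top0.png'),('scene','scene0.png')]):
    p=fitbox(f,.155,.155,.05,[.43,-.337,np.radians(-17)],w)
np.save('tray.npy',p)
E
```

```text
[ 0.432  -0.3382 -0.3035] -17.39 cost 0.019
[ 0.4318 -0.3359 -0.3001] -17.2 cost 0.017
[ 0.4321 -0.3368 -0.2955] -16.93 cost 0.045
```

```bash
cat >> h.py <<'E'
def ty(xt,yt=0.):
    a=np.load('tray.npy'); th=np.radians(-17.2); R=np.array([[np.cos(th),-np.sin(th)],[np.sin(th),np.cos(th)]]); return R@[xt,yt]+a[:2]
E
python3 - <<'E'
from h import *
plan(*ty(-.087),.2228,-17.2)
E
```

```text
plan [np.float64(0.34899922191649296), np.float64(-0.31111599235604204), 0.2228] -17.2 -> delta [-0.1788, 0.5122, -0.0079] twist -0.0597
```

Request:
drive_tool([
  {"delta_pos": [-0.01,0.02,-0.01],"twist": 0,"grip": 0},
  {"delta_pos": [-0.03,0.06,-0.02],"twist": -0.01,"grip": 0},
  {"delta_pos": [-0.05,0.12,-0.02],"twist": -0.02,"grip": 0},
  {"delta_pos": [-0.07,0.18,-0.02],"twist": -0.03,"grip": 0},
  {"delta_pos": [-0.09,0.24,-0.02],"twist": -0.04,"grip": 0},
  {"delta_pos": [-0.11,0.3,-0.02],"twist": -0.05,"grip": 0},
  {"delta_pos": [-0.13,0.36,-0.02],"twist": -0.06,"grip": 0},
  {"delta_pos": [-0.15,0.42,-0.02],"twist": -0.06,"grip": 0},
  {"delta_pos": [-0.17,0.47,-0.02],"twist": -0.06,"grip": 0},
  {"delta_pos": [-0.179,0.5,-0.02],"twist": -0.06,"grip": 0},
  {"delta_pos": [-0.179,0.512,-0.02],"twist": -0.06,"grip": 0},
  {"delta_pos": [-0.179,0.512,-0.01],"twist": -0.06,"grip": 0},
])

```text
time: 25.98
tool_pos: [0.3508, -0.3116, 0.2252]
tcp_rot: [3.142, -0.001, -0.3]
force: [0.4, 0.8, -2.7]
grip_width: 0.195
grasp_force: 117.3
```

Run:
```python
from h import *
plan(*ty(-.087),.09,-17.2)
c,im=snap('wrist','w15.png')
m=cv2.inRange(cv2.cvtColor(im,cv2.COLOR_RGB2HSV),(125,100,30),(155,255,255)); k,l,st,cc=cv2.connectedComponentsWithStats(m); print([(st[i].tolist()) for i in range(1,k) if st[i,4]>100])
print(arm.observe()['force'],arm.observe()['q'])
```

```text
plan [np.float64(0.34899922191649296), np.float64(-0.31111599235604204), 0.09] -17.2 -> delta [-0.0039, 0.0001, 0.2704] twist 0.0003
[[273, 0, 102, 134, 8737], [148, 6, 114, 142, 9632]]
[-0.36945397  0.25239589 -3.97704837] [-3.90360382e-01  9.67255271e-02 -1.04509206e-01 -7.68235381e-04
 -1.37073438e+00  1.66195655e+00]
```

Request:
drive_tool([
  {"delta_pos": [-0.003,0,0.04],"twist": 0,"grip": 0},
  {"delta_pos": [-0.003,0,0.1],"twist": 0,"grip": 0},
  {"delta_pos": [-0.003,0,0.16],"twist": 0,"grip": 0},
  {"delta_pos": [-0.003,0,0.21],"twist": 0,"grip": 0},
  {"delta_pos": [-0.003,0,0.25],"twist": 0,"grip": 0},
  {"delta_pos": [-0.003,0,0.27],"twist": 0,"grip": 0},
  {"delta_pos": [-0.003,0,0.278],"twist": 0,"grip": 0},
  {"delta_pos": [-0.003,0,0.282],"twist": 0,"grip": 0},
  {"delta_pos": [-0.003,0,0.282],"twist": 0,"grip": 0},
])

```text
time: 27.15
tool_pos: [0.3494, -0.3112, 0.0848]
tcp_rot: [3.141, -0.001, -0.299]
force: [0.4, -0.3, -2.8]
grip_width: 0.198
grasp_force: 117.3
```

Request:
drive_tool([
  {"delta_pos": [0,0,0.004],"twist": 0,"grip": 0},
  {"delta_pos": [0,0,0.004],"twist": 0,"grip": 0},
  {"delta_pos": [0,0,0.004],"twist": 0,"grip": 0.3},
  {"delta_pos": [0,0,0.004],"twist": 0,"grip": 0.35},
  {"delta_pos": [0,0,0.004],"twist": 0,"grip": 0.35},
  {"delta_pos": [0,0,0.004],"twist": 0,"grip": 0.35},
  {"delta_pos": [0.02,0,-0.006],"twist": 0,"grip": 0.35},
  {"delta_pos": [0.042,0,-0.016],"twist": 0,"grip": 0.35},
  {"delta_pos": [0.042,0,-0.016],"twist": 0,"grip": 0.35},
], newtons=25)

```text
time: 28.28
tool_pos: [0.3705, -0.3178, 0.0928]
tcp_rot: [3.141, -0.001, -0.299]
force: [0.8, -0.2, -0.3]
grip_width: 0.346
grasp_force: 0.0
```

Run:
```python
from h import *
print(arm.observe()['force'],tool()[:3,3])
c,im=snap('wrist','w16.png')
m=cv2.inRange(cv2.cvtColor(im,cv2.COLOR_RGB2HSV),(125,100,30),(155,255,255)); k,l,st,cc=cv2.connectedComponentsWithStats(m); print([(st[i].tolist()) for i in range(1,k) if st[i,4]>100])
m=cv2.inRange(cv2.cvtColor(im,cv2.COLOR_RGB2HSV),(5,180,60),(20,255,255)); ys,xs=np.where(m); print('handle rows',ys.min(),ys.max(),xs.min(),xs.max())
for f in ('w6','w16'):
  m=cv2.inRange(cv2.cvtColor(cv2.imread(f'pics/{f}.png'),cv2.COLOR_BGR2HSV),(5,180,60),(20,255,255))
  for r in (180,230,280,320): x=np.where(m[r])[0]; print(f,r,x.min() if len(x) else None,x.max() if len(x) else None)
  ys,xs=np.where(m); print(f,ys.min(),ys.max())
```

```text
[ 0.75287637 -0.19400923 -0.27038512] [ 0.37051734 -0.31775242  0.09278996]
[[255, 0, 89, 59, 3922], [177, 14, 88, 129, 7951], [280, 80, 67, 82, 3640]]
handle rows 164 344 232 285
w6 180 239 271
w6 230 234 273
w6 280 229 276
w6 320 225 278
w6 158 344
w16 180 243 274
w16 230 240 277
w16 280 236 281
w16 320 233 283
w16 164 344
```

Request:
drive_tool([
  {"delta_pos": [0,0,0],"twist": 0,"grip": 0},
  {"delta_pos": [0,0,0],"twist": 0,"grip": 0},
  {"delta_pos": [0,0,0],"twist": 0,"grip": 0},
  {"delta_pos": [0.008,0,0],"twist": 0,"grip": 0},
  {"delta_pos": [0.016,0,0],"twist": 0,"grip": 0},
  {"delta_pos": [0.045,0,-0.03],"twist": 0,"grip": 0},
  {"delta_pos": [0.08,0,-0.058],"twist": 0,"grip": 0},
  {"delta_pos": [0.12,0,-0.08],"twist": 0,"grip": 0},
  {"delta_pos": [0.156,0,-0.1],"twist": 0,"grip": 0},
], newtons=25)

```text
time: 29.45
tool_pos: [0.443, -0.34, 0.142]
tcp_rot: [-3.141, 0.003, -0.3]
force: [-1.8, 0.5, -2.9]
grip_width: 0.204
grasp_force: 27.2
```

Run:
```python
from h import *
print(arm.observe()['force'],tool()[:3,3],arm.observe()['tcp_rot'])
c,im=snap('wrist','w17.png')
m=cv2.inRange(cv2.cvtColor(im,cv2.COLOR_RGB2HSV),(125,100,30),(155,255,255)); k,l,st,cc=cv2.connectedComponentsWithStats(m); print([(st[i].tolist()) for i in range(1,k) if st[i,4]>100])
m=cv2.inRange(cv2.cvtColor(im,cv2.COLOR_RGB2HSV),(5,180,60),(20,255,255)); ys,xs=np.where(m); print('handle rows',ys.min(),ys.max(),xs.min(),xs.max())
```

```text
[-1.78724373  0.48340674 -2.87559736] [ 0.44300678 -0.33999382  0.14201422] [-3.14125153  0.00337779 -0.29961281]
[[191, 111, 144, 106, 9890]]
handle rows 221 344 231 286
```

Request:
drive_tool([
  {"delta_pos": [0.04,0,-0.013],"twist": 0,"grip": 0},
  {"delta_pos": [0.082,0,-0.02],"twist": 0,"grip": 0},
  {"delta_pos": [0.11,0,-0.022],"twist": 0,"grip": 0},
  {"delta_pos": [0.14,0,-0.02],"twist": 0,"grip": 0},
  {"delta_pos": [0.15,0,-0.02],"twist": 0,"grip": 0},
  {"delta_pos": [0.15,0,-0.02],"twist": 0,"grip": 0},
], newtons=25)

```text
time: 30.25
tool_pos: [0.5146, -0.3619, 0.1512]
tcp_rot: [-3.141, 0.002, -0.3]
force: [-2.5, 0.6, -2.3]
grip_width: 0.207
grasp_force: 27.8
```

Run:
```python
from h import *
print(arm.observe()['force'],tool()[:3,3],arm.observe()['tcp_rot'])
c,im=snap('wrist','w18.png'); t=snap('scene','s6.png')[1]
m=cv2.inRange(cv2.cvtColor(im,cv2.COLOR_RGB2HSV),(125,100,30),(155,255,255)); k,l,st,cc=cv2.connectedComponentsWithStats(m); print([(st[i].tolist()) for i in range(1,k) if st[i,4]>100])
m=cv2.inRange(cv2.cvtColor(im,cv2.COLOR_RGB2HSV),(5,180,60),(20,255,255)); ys,xs=np.where(m); print('handle rows',ys.min(),ys.max(),xs.min(),xs.max())
cv2.imwrite('pics/w18c.png',np.hstack([cv2.resize(im[:,:,::-1],(400,300)),cv2.resize(t[170:380,20:300,::-1],(400,300))]))
```

```text
[-2.52531767  0.56632761 -2.26618913] [ 0.51455749 -0.36194684  0.15115354] [-3.14098543e+00  2.40655799e-03 -2.99569250e-01]
[[196, 203, 67, 55, 2175], [264, 203, 62, 56, 1936]]
handle rows 237 329 230 287
```

View pics/w18c.png

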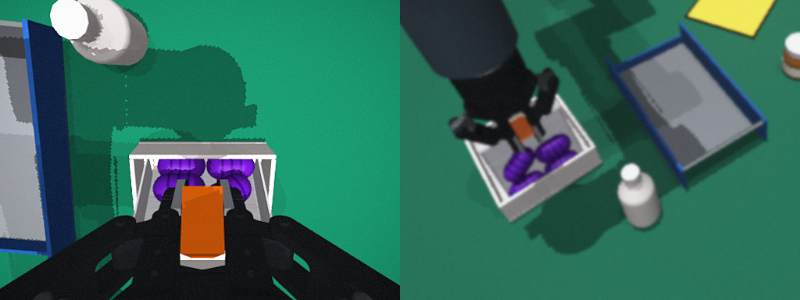

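Request:
drive_tool([
  {"delta_pos": [0,0,0],"twist": 0,"grip": 0},
  {"delta_pos": [0,0,0],"twist": 0,"grip": 0},
  {"delta_pos": [-0.01,0,-0.01],"twist": 0,"grip": 0},
  {"delta_pos": [-0.03,0,-0.014],"twist": 0,"grip": 0},
  {"delta_pos": [-0.05,0,-0.018],"twist": 0,"grip": 0},
  {"delta_pos": [-0.07,0,-0.022],"twist": 0,"grip": 0},
  {"delta_pos": [-0.09,0,-0.03],"twist": 0,"grip": 0},
  {"delta_pos": [-0.11,0,-0.05],"twist": 0,"grip": 0},
  {"delta_pos": [-0.12,0,-0.1],"twist": 0,"grip": 0},
  {"delta_pos": [-0.12,0,-0.18],"twist": 0,"grip": 0},
  {"delta_pos": [-0.12,0,-0.26],"twist": 0,"grip": 0},
  {"delta_pos": [-0.12,0,-0.26],"twist": 0,"grip": 0},
], newtons=70)

```text
time: 31.85
tool_pos: [0.4589, -0.3457, 0.287]
tcp_rot: [3.139, -0.008, -0.299]
force: [-0.1, 0.7, -2.0]
grip_width: 0.2
grasp_force: 69.6
```

Run:
```python
from h import *
print(arm.observe()['force'],tool()[:3,3])
c,im=snap('wrist','w19.png'); cs,t=snap('scene','s7.png'); ct,tp=snap('top','top7.png')
for n,c,i in (('wrist',c,im),('scene',cs,t),('top',ct,tp)):
  m=cv2.inRange(cv2.cvtColor(i,cv2.COLOR_RGB2HSV),(125,100,30),(155,255,255)); k,l,st,cc=cv2.connectedComponentsWithStats(m)
  for j in range(1,k):
    if st[j,4]>40:
      u,v=cc[j]+.5; w=onz(c,u,v,.021)-np.load('tray.npy')[:2]; th=np.radians(17.2); q=np.array([[np.cos(th),-np.sin(th)],[np.sin(th),np.cos(th)]])@w; print(n,st[j].tolist(),'tray xy',q.round(3))
```

```text
[-0.12217625  0.66543282 -2.04042176] [ 0.45892124 -0.34568436  0.2870458 ]
wrist [218, 120, 42, 24, 887] tray xy [0.057 0.024]
wrist [261, 120, 44, 24, 862] tray xy [ 0.056 -0.033]
wrist [218, 147, 85, 24, 1734] tray xy [ 0.02  -0.004]
scene [326, 26, 19, 7, 82] tray xy [-0.638  1.502]
scene [353, 32, 21, 7, 92] tray xy [-0.492  1.548]
scene [314, 35, 20, 8, 93] tray xy [-0.596  1.371]
scene [343, 41, 21, 9, 103] tray xy [-0.45   1.417]
scene [302, 44, 21, 9, 106] tray xy [-0.555  1.242]
scene [331, 51, 22, 10, 122] tray xy [-0.41   1.288]
scene [501, 210, 11, 14, 117] tray xy [0.507 0.863]
scene [92, 266, 51, 40, 811] tray xy [ 0.028 -0.004]
scene [466, 371, 46, 13, 356] tray xy [0.666 0.448]
top [341, 8, 34, 27, 420] tray xy [0.741 0.132]
top [234, 19, 34, 28, 396] tray xy [0.63  0.489]
top [85, 35, 34, 28, 380] tray xy [0.478 0.979]
```

Run:
```python
from h import *
plan(.558,.145,.287,4)
```

```text
plan [0.558, 0.145, 0.287] 4 -> delta [-0.0967, -0.9943, -0.0098] twist -0.2351
```

Request:
drive_tool([
  {"delta_pos": [-0.01,-0.08,0],"twist": 0,"grip": 0},
  {"delta_pos": [-0.02,-0.18,0],"twist": -0.02,"grip": 0},
  {"delta_pos": [-0.03,-0.28,0],"twist": -0.05,"grip": 0},
  {"delta_pos": [-0.04,-0.38,0],"twist": -0.08,"grip": 0},
  {"delta_pos": [-0.05,-0.48,0],"twist": -0.11,"grip": 0},
  {"delta_pos": [-0.06,-0.58,0],"twist": -0.14,"grip": 0},
  {"delta_pos": [-0.07,-0.68,0],"twist": -0.17,"grip": 0},
  {"delta_pos": [-0.08,-0.78,0],"twist": -0.2,"grip": 0},
  {"delta_pos": [-0.09,-0.88,0],"twist": -0.22,"grip": 0},
  {"delta_pos": [-0.097,-0.96,0],"twist": -0.235,"grip": 0},
  {"delta_pos": [-0.097,-0.994,0],"twist": -0.235,"grip": 0},
  {"delta_pos": [-0.097,-0.994,0],"twist": -0.235,"grip": 0},
])

```text
time: 33.5
tool_pos: [0.558, 0.1449, 0.281]
tcp_rot: [3.141, 0.002, 0.071]
force: [0.7, 0.5, -0.8]
grip_width: 0.204
grasp_force: 69.5
```

Run:
```python
from h import *
plan(.558,.145,.16,4)
c,im=snap('wrist','w20.png'); cs,t=snap('scene','s8.png'); ct,tp=snap('top','top8.png')
for n,c,i in (('scene',cs,t),('top',ct,tp)):
  m=cv2.inRange(cv2.cvtColor(i,cv2.COLOR_RGB2HSV),(125,100,30),(155,255,255)); k,l,st,cc=cv2.connectedComponentsWithStats(m)
  for j in range(1,k):
    if st[j,4]>40:
      u,v=cc[j]+.5; w=onz(c,u,v,.021)-np.load('tray.npy')[:2]; th=np.radians(17.2); q=np.array([[np.cos(th),-np.sin(th)],[np.sin(th),np.cos(th)]])@w
      if abs(q).max()<.3: print(n,st[j].tolist(),'tray xy',q.round(3))
```

```text
plan [0.558, 0.145, 0.16] 4 -> delta [0.0006, -0.0004, 0.242] twist 0.0005
scene [92, 266, 51, 40, 789] tray xy [ 0.029 -0.004]
top [357, 215, 35, 14, 287] tray xy [ 0.055 -0.007]
top [355, 227, 35, 13, 266] tray xy [ 0.018 -0.006]
```

Request:
drive_tool([
  {"delta_pos": [0,0,0.1],"twist": 0,"grip": 0},
  {"delta_pos": [0,0,0.2],"twist": 0,"grip": 0},
  {"delta_pos": [0,0,0.24],"twist": 0,"grip": 0},
  {"delta_pos": [0,0,0.25],"twist": 0,"grip": 0},
  {"delta_pos": [0,0,0.256],"twist": 0,"grip": 0},
  {"delta_pos": [0,0,0.262],"twist": 0,"grip": 0},
  {"delta_pos": [0,0,0.262],"twist": 0,"grip": 0},
])

```text
time: 34.52
tool_pos: [0.5585, 0.1446, 0.1518]
tcp_rot: [-3.141, -0.001, 0.07]
force: [0.5, -0.2, -1.3]
grip_width: 0.201
grasp_force: 69.3
```

Request:
drive_tool([
  {"delta_pos": [0,0,0.004],"twist": 0,"grip": 0},
  {"delta_pos": [0,0,0.008],"twist": 0,"grip": 0},
  {"delta_pos": [0,0,0.008],"twist": 0,"grip": 0},
])

```text
time: 34.9
tool_pos: [0.5581, 0.1445, 0.147]
tcp_rot: [3.141, 0.0, 0.07]
force: [0.3, -0.3, -0.9]
grip_width: 0.2
grasp_force: 69.3
```

Request:
drive_tool([
  {"delta_pos": [0,0,0.006],"twist": 0,"grip": 0},
  {"delta_pos": [0,0,0.012],"twist": 0,"grip": 0},
  {"delta_pos": [0,0,0.012],"twist": 0,"grip": 0},
])

```text
time: 35.28
tool_pos: [0.5585, 0.1446, 0.1418]
tcp_rot: [-3.142, -0.001, 0.07]
force: [0.7, -0.2, 3.0]
grip_width: 0.202
grasp_force: 70.1
```

Run:
```python
from h import *
c,im=snap('wrist','w21.png'); print(tool()[:3,3])
for f in ('w16','w17','w18','w20','w21'):
  m=cv2.inRange(cv2.cvtColor(cv2.imread(f'pics/{f}.png'),cv2.COLOR_BGR2HSV),(5,180,60),(20,255,255)); ys,xs=np.where(m); print(f,ys.min(),ys.max(),xs.min(),xs.max())
c=cam('wrist')
# predicted lip corner / back top pixel rows for phi
for phi in (30,40,50,60,70):
  a=np.radians(phi); R=lambda x,z:(x*np.cos(a)+z*np.sin(a), -x*np.sin(a)+z*np.cos(a))
  o=[]
  for x,z in ((130,-106),(24,-60),(22,-67)):
    X,Z=R(x,z); T=tool(); o.append(px(c,T[:3,3]+T[:3,:3]@[X/1000,0,-(Z+19)/1000]).round(0).tolist())
  print(phi,o)
g=im[:,200:205].mean(1).astype(int); print([(v,g[v].tolist()) for v in range(40,240,8)])
```

```text
[0.55847693 0.14456906 0.14177143]
w16 164 344 232 285
w17 221 344 231 286
w18 237 329 230 287
w20 4 328 60 356
w21 0 329 1 416
30 [[258.0, 111.0], [257.0, 228.0], [257.0, 232.0]]
40 [[258.0, 142.0], [257.0, 245.0], [257.0, 251.0]]
50 [[258.0, 172.0], [257.0, 263.0], [257.0, 270.0]]
60 [[258.0, 201.0], [257.0, 281.0], [257.0, 289.0]]
70 [[258.0, 231.0], [257.0, 300.0], [257.0, 309.0]]
[(40, [22, 138, 101]), (48, [21, 139, 100]), (56, [25, 141, 103]), (64, [21, 140, 102]), (72, [24, 142, 104]), (80, [21, 140, 103]), (88, [21, 142, 103]), (96, [21, 142, 104]), (104, [23, 144, 105]), (112, [12, 89, 66]), (120, [16, 93, 67]), (128, [14, 91, 66]), (136, [15, 94, 68]), (144, [18, 92, 69]), (152, [13, 77, 56]), (160, [121, 103, 14]), (168, [193, 169, 14]), (176, [189, 165, 8]), (184, [190, 167, 11]), (192, [192, 165, 11]), (200, [188, 165, 5]), (208, [190, 166, 11]), (216, [177, 155, 41]), (224, [152, 150, 157]), (232, [146, 144, 150])]
```

Request:
drive_tool([
  {"delta_pos": [0,0,-0.014],"twist": 0,"grip": 0},
  {"delta_pos": [0.04,0,-0.014],"twist": 0,"grip": 0},
  {"delta_pos": [0.08,0,-0.014],"twist": 0,"grip": 0},
  {"delta_pos": [0.08,0,0],"twist": 0,"grip": 0},
  {"delta_pos": [0.08,0,0.008],"twist": 0,"grip": 0},
  {"delta_pos": [0.06,0,0.004],"twist": 0,"grip": 0},
  {"delta_pos": [0.04,0,0.0],"twist": 0,"grip": 0},
  {"delta_pos": [0.02,0,-0.001],"twist": 0,"grip": 0},
  {"delta_pos": [-0.003,0,-0.001],"twist": 0,"grip": 0},
  {"delta_pos": [-0.003,0,-0.001],"twist": 0,"grip": 0},
])

```text
time: 36.58
tool_pos: [0.5553, 0.1443, 0.1414]
tcp_rot: [3.141, 0.002, 0.07]
force: [0.3, 0.6, -1.1]
grip_width: 0.202
grasp_force: 69.5
```

```bash
cat > lip.py <<'E'
from h import *
import sys
c,im=snap('wrist',sys.argv[1]); s=arm.observe(); print(s['tool_pos'].round(4),s['force'].round(1),s['tcp_rot'])
hsv=cv2.cvtColor(im,cv2.COLOR_RGB2HSV)
for u in (185,200,320,335):
  col=hsv[:300,u-2:u+3].astype(int).mean(1)
  y=(abs(hsv[:300,u,0].astype(int)-27)<6)&(hsv[:300,u,1]>150); w=np.where((hsv[:300,u,1]<50))[0]
  print(u,'yellow rows',(np.where(y)[0].min(),np.where(y)[0].max()) if y.any() else None,'grey rows',w[:1],w[-1:],len(w))
T=tool()
for phi in range(-10,80,10):
  a=np.radians(phi); X,Z=130*np.cos(a)-106*np.sin(a),-130*np.sin(a)-106*np.cos(a); print(phi,px(c,T[:3,3]+T[:3,:3]@[X/1000,0,-(Z+19)/1000]).round(0)[1],end=' ')
E
python3 lip.py w22.png
```

```text
[0.5557 0.1443 0.1413] [-0.5  0.9  0.6] [3.14129266e+00 1.62078848e-03 6.99782105e-02]
185 yellow rows (np.int64(157), np.int64(206)) grey rows [209] [298] 79
200 yellow rows (np.int64(156), np.int64(217)) grey rows [152] [299] 63
320 yellow rows (np.int64(147), np.int64(217)) grey rows [143] [295] 65
335 yellow rows None grey rows [218] [299] 71
-10 -42.0 0 3.0 10 42.0 20 77.0 30 110.0 40 141.0 50 171.0 60 201.0 70 231.0
```

Run:
```python
from h import *
plan(*tr(.515,0),.24,-22.56)
```

```text
plan [np.float32(0.5157644), np.float32(-0.10089158), 0.24] -22.56 -> delta [-0.1143, 0.4837, -0.197] twist 0.2952
```

Request:
drive_tool([
  {"delta_pos": [0,0,-0.1],"twist": 0,"grip": 0},
  {"delta_pos": [0,0.05,-0.197],"twist": 0,"grip": 0},
  {"delta_pos": [-0.03,0.15,-0.197],"twist": 0.08,"grip": 0},
  {"delta_pos": [-0.06,0.25,-0.197],"twist": 0.16,"grip": 0},
  {"delta_pos": [-0.09,0.35,-0.197],"twist": 0.24,"grip": 0},
  {"delta_pos": [-0.114,0.45,-0.197],"twist": 0.295,"grip": 0},
  {"delta_pos": [-0.114,0.484,-0.197],"twist": 0.295,"grip": 0},
  {"delta_pos": [-0.114,0.484,-0.197],"twist": 0.295,"grip": 0},
])

```text
time: 37.62
tool_pos: [0.5167, -0.1017, 0.2397]
tcp_rot: [3.141, 0.001, -0.395]
force: [0.0, 0.9, -1.6]
grip_width: 0.2
grasp_force: 69.5
```

```bash
python3 lip.py w23.png
python3 - <<'E'
from h import *
plan(*tr(.515,0),.153,-22.56)
im=cv2.imread('pics/w23.png')[:,:,::-1]
print([(v,im[v,200].tolist()) for v in range(120,260,8)])
E
```

```text
[ 0.5168 -0.1008  0.2397] [-0.1  1.  -0.9] [ 3.14158366e+00  1.14496274e-03 -3.93989406e-01]
185 yellow rows None grey rows [209] [299] 79
200 yellow rows None grey rows [0] [299] 276
320 yellow rows None grey rows [0] [296] 202
335 yellow rows None grey rows [218] [299] 68
-10 -40.0 0 4.0 10 43.0 20 78.0 30 111.0 40 142.0 50 172.0 60 202.0 70 232.0 plan [np.float32(0.5157644), np.float32(-0.10089158), 0.153] -22.56 -> delta [-0.0016, 0.001, 0.1734] twist -0.0002
[(120, [100, 105, 109]), (128, [101, 101, 111]), (136, [102, 103, 110]), (144, [98, 105, 107]), (152, [95, 97, 102]), (160, [85, 85, 91]), (168, [72, 72, 73]), (176, [62, 64, 69]), (184, [141, 150, 150]), (192, [63, 63, 65]), (200, [70, 72, 72]), (208, [74, 74, 75]), (216, [10, 27, 64]), (224, [136, 134, 139]), (232, [131, 126, 133]), (240, [137, 130, 139]), (248, [138, 138, 143]), (256, [141, 134, 143])]
```

Request:
drive_tool([
  {"delta_pos": [0,0,0.06],"twist": 0,"grip": 0},
  {"delta_pos": [0,0,0.12],"twist": 0,"grip": 0},
  {"delta_pos": [0,0,0.16],"twist": 0,"grip": 0},
  {"delta_pos": [0,0,0.18],"twist": 0,"grip": 0},
  {"delta_pos": [-0.02,0,0.18],"twist": 0,"grip": 0},
  {"delta_pos": [-0.04,0,0.178],"twist": 0,"grip": 0},
  {"delta_pos": [-0.055,0,0.176],"twist": 0,"grip": 0},
  {"delta_pos": [-0.055,0,0.176],"twist": 0,"grip": 0},
])

```text
time: 38.67
tool_pos: [0.4921, -0.0903, 0.1539]
tcp_rot: [-3.14, -0.004, -0.393]
force: [1.4, -0.4, 1.1]
grip_width: 0.206
grasp_force: 69.8
```

Request:
drive_tool([
  {"delta_pos": [-0.025,0,-0.006],"twist": 0,"grip": 0},
  {"delta_pos": [-0.05,0,-0.011],"twist": 0,"grip": 0},
  {"delta_pos": [-0.075,0,-0.013],"twist": 0,"grip": 0},
  {"delta_pos": [-0.1,0,-0.012],"twist": 0,"grip": 0},
  {"delta_pos": [-0.127,0,-0.01],"twist": 0,"grip": 0},
  {"delta_pos": [-0.153,0,-0.005],"twist": 0,"grip": 0},
  {"delta_pos": [-0.178,0,0.003],"twist": 0,"grip": 0},
  {"delta_pos": [-0.203,0,0.013],"twist": 0,"grip": 0},
  {"delta_pos": [-0.227,0,0.024],"twist": 0,"grip": 0},
])

```text
time: 39.8
tool_pos: [0.386, -0.0466, 0.1413]
tcp_rot: [-3.141, -0.002, -0.393]
force: [-0.1, 0.3, 8.2]
grip_width: 0.2
grasp_force: 67.9
```

```bash
python3 lip.py w24.png
```

```text
[ 0.3843 -0.0462  0.1403] [-1.9  0.7  8.2] [-3.14073167e+00  5.45938064e-04 -3.93564538e-01]
185 yellow rows None grey rows [0] [297] 228
200 yellow rows None grey rows [0] [298] 228
320 yellow rows None grey rows [0] [299] 230
335 yellow rows None grey rows [0] [298] 226
-10 -36.0 0 8.0 10 46.0 20 81.0 30 113.0 40 144.0 50 174.0 60 203.0 70 233.0
```

Request:
drive_tool([
  {"delta_pos": [-0.022,0,0.014],"twist": 0,"grip": 0},
  {"delta_pos": [-0.043,0,0.029],"twist": 0,"grip": 0},
  {"delta_pos": [-0.064,0,0.046],"twist": 0,"grip": 0},
  {"delta_pos": [-0.083,0,0.066],"twist": 0,"grip": 0},
  {"delta_pos": [-0.1,0,0.086],"twist": 0,"grip": 0},
  {"delta_pos": [-0.1,0,0.086],"twist": 0,"grip": 0},
])

```text
time: 40.6
tool_pos: [0.3378, -0.0274, 0.0966]
tcp_rot: [3.141, 0.003, -0.393]
force: [-1.0, 1.4, 2.5]
grip_width: 0.2
grasp_force: 68.1
```

```bash
python3 lip.py w25.png
python3 - <<'E'
from h import *
for f in ('w7','w16','w14','w25'):
  m=cv2.inRange(cv2.cvtColor(cv2.imread(f'pics/{f}.png'),cv2.COLOR_BGR2HSV),(5,180,60),(20,255,255)); m[:, :200]=0;m[:,320:]=0; ys,xs=np.where(m); print(f,ys.min(),ys.max())
E
```

```text
[ 0.3381 -0.0276  0.0967] [-1.4  1.1  2.5] [ 3.14051636  0.00337021 -0.39347137]
185 yellow rows None grey rows [0] [298] 188
200 yellow rows None grey rows [0] [297] 190
320 yellow rows None grey rows [0] [298] 191
335 yellow rows None grey rows [0] [295] 184
-10 -41.0 0 3.0 10 42.0 20 78.0 30 111.0 40 142.0 50 172.0 60 201.0 70 231.0 w7 160 344
w16 164 344
w14 145 344
w25 159 344
```

Run:
```python
from h import *
plan(.4247,.1375,.19,2); plan(.4247,.1375,.0905,2)
```

```text
plan [0.4247, 0.1375, 0.19] 2 -> delta [0.0327, -0.3711, -0.1872] twist -0.2727
plan [0.4247, 0.1375, 0.0905] 2 -> delta [0.0334, -0.3713, 0.0118] twist -0.2727
```

Request:
drive_tool([
  {"delta_pos": [0,0,-0.1],"twist": 0,"grip": 0},
  {"delta_pos": [0,-0.02,-0.187],"twist": 0,"grip": 0},
  {"delta_pos": [0.01,-0.1,-0.187],"twist": -0.08,"grip": 0},
  {"delta_pos": [0.02,-0.2,-0.187],"twist": -0.16,"grip": 0},
  {"delta_pos": [0.033,-0.3,-0.187],"twist": -0.24,"grip": 0},
  {"delta_pos": [0.033,-0.371,-0.187],"twist": -0.273,"grip": 0},
  {"delta_pos": [0.033,-0.371,-0.187],"twist": -0.273,"grip": 0},
  {"delta_pos": [0.033,-0.371,-0.1],"twist": -0.273,"grip": 0},
  {"delta_pos": [0.033,-0.371,-0.03],"twist": -0.273,"grip": 0},
  {"delta_pos": [0.033,-0.371,-0.005],"twist": -0.273,"grip": 0},
  {"delta_pos": [0.033,-0.371,0.008],"twist": -0.273,"grip": 0},
  {"delta_pos": [0.033,-0.371,0.008],"twist": -0.273,"grip": 0},
])

```text
time: 42.15
tool_pos: [0.427, 0.1373, 0.0939]
tcp_rot: [-3.141, -0.001, 0.035]
force: [-0.3, 0.0, -1.0]
grip_width: 0.203
grasp_force: 68.9
```

Request:
drive_tool([
  {"delta_pos": [0,0,0.005],"twist": 0,"grip": 0},
  {"delta_pos": [0,0,0.01],"twist": 0,"grip": 0},
  {"delta_pos": [0,0,0.01],"twist": 0,"grip": 0},
])

```text
time: 42.52
tool_pos: [0.4267, 0.1373, 0.0883]
tcp_rot: [-3.142, -0.0, 0.035]
force: [-0.5, -0.6, -0.7]
grip_width: 0.201
grasp_force: 68.8
```

Request:
drive_tool([
  {"delta_pos": [0,0,0.006],"twist": 0,"grip": 0},
  {"delta_pos": [0,0,0.012],"twist": 0,"grip": 0},
  {"delta_pos": [0,0,0.012],"twist": 0,"grip": 0},
])

```text
time: 42.9
tool_pos: [0.4273, 0.1375, 0.086]
tcp_rot: [-3.141, -0.003, 0.036]
force: [-12.2, -0.7, 30.9]
grip_width: 0.202
grasp_force: 73.3
```

Firm contact; release and retreat upward.

Request:
drive_tool([
  {"delta_pos": [0,0,-0.008],"twist": 0,"grip": 0},
  {"delta_pos": [0,0,-0.008],"twist": 0,"grip": 0.4},
  {"delta_pos": [0,0,-0.008],"twist": 0,"grip": 0.8},
  {"delta_pos": [0,0,-0.008],"twist": 0,"grip": 1},
  {"delta_pos": [0,0,-0.008],"twist": 0,"grip": 1},
  {"delta_pos": [0,0,-0.1],"twist": 0,"grip": 1},
  {"delta_pos": [0,0,-0.2],"twist": 0,"grip": 1},
  {"delta_pos": [0,-0.06,-0.3],"twist": 0,"grip": 1},
  {"delta_pos": [0,-0.12,-0.3],"twist": 0,"grip": 1},
  {"delta_pos": [-0.08,-0.18,-0.3],"twist": 0,"grip": 1},
  {"delta_pos": [-0.1,-0.2,-0.3],"twist": 0,"grip": 1},
  {"delta_pos": [-0.1,-0.2,-0.3],"twist": 0,"grip": 1},
])

```text
time: 44.4
tool_pos: [0.3729, 0.2359, 0.2324]
tcp_rot: [3.142, -0.0, 0.037]
force: [-0.1, -0.5, 0.1]
grip_width: 1.0
grasp_force: 0.0
```

Run:
```python
from h import *
c,im=snap('wrist','w26.png'); np.save('w26.npy',c[1]); print(tool()[:3,3], px(c,[.4515,.2846,.09]),px(c,[.5,.145,.0]))
ct,tp=snap('top','top9.png')
hsv=cv2.cvtColor(im,cv2.COLOR_RGB2HSV)
r=((hsv[:,:,0]<6)|(hsv[:,:,0]>174))&(hsv[:,:,1]>160)&(hsv[:,:,2]>100); g=(abs(hsv[:,:,0].astype(int)-60)<12)&(hsv[:,:,1]>180)&(hsv[:,:,2]>130)
o=cv2.inRange(hsv,(5,180,60),(20,255,255)); w=(hsv[:,:,1]<45)&(hsv[:,:,2]>170)
for n,m,z in(('red',r,.094),('green',g,.06),('orange',o>0,.1),('white',w,.005)):
  k,l,st,cc=cv2.connectedComponentsWithStats(m.astype(np.uint8))
  for j in range(1,k):
    if st[j,4]>25: print(n,st[j].tolist(),cc[j].round(1),onz(c,*(cc[j]+.5),z).round(4))
```

```text
[0.37330534 0.23546873 0.2323041 ] [204.58789916  85.45240653] [345.43712261  45.37358953]
red [207, 92, 17, 21, 122] [214.9 102. ] [0.4378 0.2748]
green [178, 107, 13, 13, 85] [183.8 113.6] [0.4244 0.3096]
orange [348, 71, 65, 80, 3116] [379.5 110.9] [0.4361 0.1343]
white [40, 0, 75, 75, 3150] [77.1 35.8] [0.4972 0.4337]
white [80, 0, 198, 156, 8352] [189.5  75.4] [0.4618 0.3145]
white [297, 0, 134, 86, 9325] [354.4  40.6] [0.504  0.1366]
white [97, 2, 46, 80, 757] [126.3  40.9] [0.4942 0.3815]
white [168, 10, 11, 9, 28] [172.8  14.4] [0.5217 0.3306]
white [156, 21, 9, 11, 30] [160.7  25.3] [0.5108 0.3438]
white [77, 27, 16, 18, 221] [84.5 35.8] [0.4976 0.4258]
white [142, 28, 14, 13, 61] [148.6  35. ] [0.5009 0.3572]
white [202, 59, 33, 42, 657] [220.9  76. ] [0.4625 0.2797]
white [181, 75, 32, 40, 525] [193.7  97.3] [0.4386 0.3104]
white [72, 77, 16, 11, 42] [79.1 83. ] [0.4491 0.4376]
```

Run:
```python
from h import *
plan(.4514,.2842,.2323,35.6); plan(.4514,.2842,.13,35.6)
# scoop check in top9
ct=cam('top'); im=cv2.imread('pics/top9.png'); hsv=cv2.cvtColor(im,cv2.COLOR_BGR2HSV)
```

```text
plan [0.4514, 0.2842, 0.2323] 35.6 -> delta [0.159, -0.0924, -0.0001] twist -0.3732
plan [0.4514, 0.2842, 0.13] 35.6 -> delta [0.159, -0.0925, 0.2045] twist -0.3732
```

Request:
drive_tool([
  {"delta_pos": [0.05,-0.03,0],"twist": -0.1,"grip": 0.5},
  {"delta_pos": [0.1,-0.06,0],"twist": -0.2,"grip": 0.5},
  {"delta_pos": [0.159,-0.092,0],"twist": -0.3,"grip": 0.5},
  {"delta_pos": [0.159,-0.092,0],"twist": -0.373,"grip": 0.5},
  {"delta_pos": [0.159,-0.092,0.05],"twist": -0.373,"grip": 0.5},
  {"delta_pos": [0.159,-0.092,0.1],"twist": -0.373,"grip": 0.5},
  {"delta_pos": [0.159,-0.092,0.1],"twist": -0.373,"grip": 0.5},
])

```text
time: 45.38
tool_pos: [0.4508, 0.2826, 0.1803]
tcp_rot: [3.141, 0.005, 0.62]
force: [0.5, -0.4, 0.3]
grip_width: 0.502
grasp_force: 0.0
```

```bash
cat > dial.py <<'E'
from h import *
import sys
c,im=snap('wrist',sys.argv[1]); T=tool(); print(T[:3,3],np.degrees(arm.observe()['tcp_rot'][2]))
hsv=cv2.cvtColor(im,cv2.COLOR_RGB2HSV)
r=((hsv[:,:,0]<6)|(hsv[:,:,0]>174))&(hsv[:,:,1]>160)&(hsv[:,:,2]>90); g=(abs(hsv[:,:,0].astype(int)-60)<12)&(hsv[:,:,1]>180)&(hsv[:,:,2]>110)
C=np.array([.4514,.2842])
for n,m,z in(('red',r,.094),('green',g,.06)):
  k,l,st,cc=cv2.connectedComponentsWithStats(m.astype(np.uint8))
  for j in range(1,k):
    if st[j,4]>25: 
      p=onz(c,*(cc[j]+.5),z); d=p-C; print(n,st[j].tolist(),p.round(4),'r',np.hypot(*d).round(4),'ang',np.degrees(np.arctan2(d[1],d[0])).round(1))
E
python3 dial.py w27.png; python3 -c "
import sys;sys.path.insert(0,'.')
from h import *
plan(.4514,.2842,.075,35.6)"
```

```text
[0.45156763 0.28327034 0.18198831] 35.5223051449516
red [290, 0, 133, 52, 3465] [0.5798 0.2994] r 0.1293 ang 6.7
red [346, 0, 22, 14, 241] [0.5926 0.3029] r 0.1425 ang 7.5
red [286, 43, 43, 8, 61] [0.5539 0.3149] r 0.107 ang 16.7
red [356, 52, 27, 5, 36] [0.575  0.2778] r 0.1238 ang -3.0
red [252, 201, 7, 22, 108] [0.4376 0.2743] r 0.017 ang -144.3
green [207, 183, 14, 9, 89] [0.4243 0.309 ] r 0.0368 ang 137.6
plan [0.4514, 0.2842, 0.075] 35.6 -> delta [0.0012, -0.0019, 0.214] twist -0.0009
```

Request:
drive_tool([
  {"delta_pos": [0.001,-0.002,0.1],"twist": 0,"grip": 0.5},
  {"delta_pos": [0.001,-0.002,0.18],"twist": 0,"grip": 0.5},
  {"delta_pos": [0.001,-0.002,0.205],"twist": 0,"grip": 0.5},
  {"delta_pos": [0.001,-0.002,0.213],"twist": 0,"grip": 0.5},
  {"delta_pos": [0.001,-0.002,0.213],"twist": 0,"grip": 0},
  {"delta_pos": [0.001,-0.002,0.213],"twist": 0,"grip": 0},
  {"delta_pos": [0.001,-0.002,0.213],"twist": 0,"grip": 0},
  {"delta_pos": [0.001,-0.002,0.213],"twist": 0,"grip": 0},
], newtons=30)

```text
time: 46.42
tool_pos: [0.4515, 0.2871, 0.0777]
tcp_rot: [-3.14, -0.004, 0.622]
force: [-3.5, 3.9, 5.5]
grip_width: 0.157
grasp_force: 32.3
```

Request:
drive_tool([
  {"delta_pos": [0.003,-0.004,0],"twist": 0.08,"grip": 0},
  {"delta_pos": [0.003,-0.004,0],"twist": 0.17,"grip": 0},
  {"delta_pos": [0.003,-0.004,0],"twist": 0.26,"grip": 0},
  {"delta_pos": [0.003,-0.004,0],"twist": 0.35,"grip": 0},
  {"delta_pos": [0.003,-0.004,0],"twist": 0.44,"grip": 0},
  {"delta_pos": [0.003,-0.004,0],"twist": 0.53,"grip": 0},
  {"delta_pos": [0.003,-0.004,0],"twist": 0.62,"grip": 0},
  {"delta_pos": [0.003,-0.004,0],"twist": 0.71,"grip": 0},
  {"delta_pos": [0.003,-0.004,0],"twist": 0.8,"grip": 0},
  {"delta_pos": [0.003,-0.004,0],"twist": 0.867,"grip": 0},
  {"delta_pos": [0.003,-0.004,0],"twist": 0.867,"grip": 0},
])

```text
time: 47.8
tool_pos: [0.4511, 0.284, 0.0776]
tcp_rot: [3.137, -0.005, -0.742]
force: [-2.5, -11.8, 12.7]
grip_width: 0.15
grasp_force: 33.2
```

Request:
drive_tool([
  {"delta_pos": [0,0,0],"twist": 0,"grip": 0.4},
  {"delta_pos": [0,0,0],"twist": 0,"grip": 0.5},
  {"delta_pos": [0,0,0],"twist": 0,"grip": 0.5},
  {"delta_pos": [0,0,-0.06],"twist": 0,"grip": 0.5},
  {"delta_pos": [0,0,-0.15],"twist": 0,"grip": 0.5},
  {"delta_pos": [-0.05,0,-0.25],"twist": 0,"grip": 0.5},
  {"delta_pos": [-0.15,0,-0.35],"twist": 0,"grip": 0.5},
  {"delta_pos": [-0.15,0,-0.35],"twist": 0,"grip": 0.5},
  {"delta_pos": [-0.15,0,-0.35],"twist": 0,"grip": 0.5},
])

```text
time: 48.92
tool_pos: [0.3952, 0.3389, 0.2507]
tcp_rot: [-3.141, 0.0, -0.74]
force: [-0.5, -0.1, 0.1]
grip_width: 0.501
grasp_force: 0.0
```

```bash
python3 dial.py w28.png
python3 - <<'E'
from h import *
ct,tp=snap('top','topF.png'); cs,t=snap('scene','sceneF.png')
cv2.imwrite('pics/F.png',np.hstack([cv2.resize(tp[130:290,100:420,::-1],(800,400))]))
cv2.imwrite('pics/Fall.png',np.vstack([np.hstack([cv2.resize(tp[130:290,100:420,::-1],(500,250)),cv2.resize(cv2.imread('pics/w28.png'),(300,250))]),cv2.resize(t[80:330,60:410,::-1],(800,340))]))
E
```

```text
[0.39529052 0.33821296 0.24972027] -42.42300580433011
red [58, 0, 108, 37, 2021] [0.5745 0.3286] r 0.1308 ang 19.9
red [166, 0, 12, 42, 83] [0.5431 0.3043] r 0.0939 ang 12.3
red [260, 97, 5, 22, 110] [0.4383 0.2957] r 0.0175 ang 138.8
green [258, 120, 7, 12, 71] [0.4243 0.3097] r 0.0372 ang 136.7
```

View pics/Fall.png

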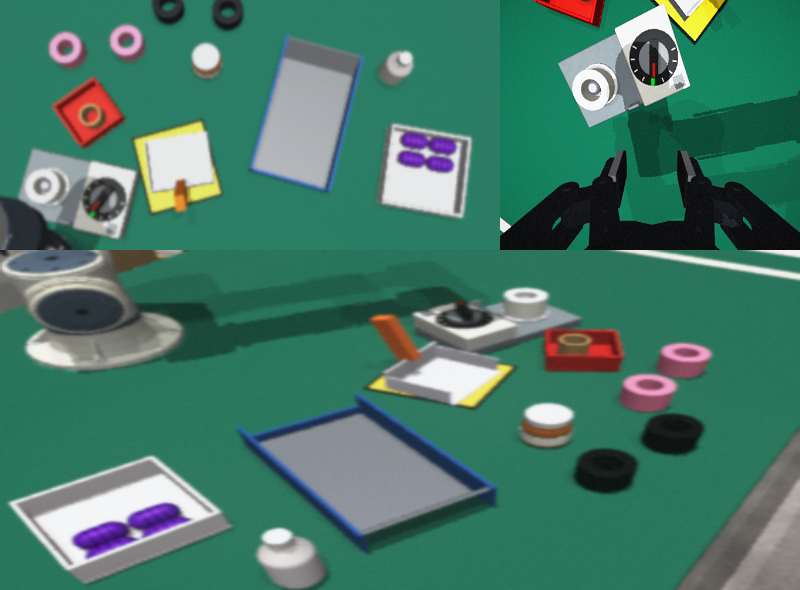

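```bash
python3 -c "
from plant import job
print(job.hand_in())"
```

```text
the job is handed in; nothing more can be done
None
```

I handed the job in at about 49 s on the robot's clock. By the last pictures, the core is in the bin and the roll is down on the spindle. All four grips are in the tray, the dial's pointer is within about 2° of the green mark, and the scoop stands flat on its pad. The hand-in returned no verdict.

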